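# Core up, close and pin a split specimen mould, and hold its flanges shut

## Task

Get the split mould ready for casting a hollow specimen: thread the wide steel collar and then the narrower brass collar down the core post, each fully home, then swing the hinged half shut and push the red-knobbed locating pin through the lined-up lugs until its shoulder is down on the top lug. Then squeeze the two flanges together with the gripper and finish while still holding them pressed shut like that, so that I can put in the flange screws. Leave the other things on the bench where they are.

Things in the scene. Friction and masses are not known exactly. Their poses are not given: they have to be found in the camera images.
- mould: Split mould fixed to the bench: dark base plate 12 mm thick (x -125 to +90, y +-68 mm) with an aluminium shell in two halves (bore 100, outside 123 mm, 12 to 67 mm above the bench) round a core post. Origin: under the post, at bench height. x runs along the split plane from the closing lugs (x = -110 mm, robot's side) past the post (x = 0) to the hinge (x = +70 mm), z up, y to the fixed half.
- post_top (a point): Tip of the core post, 72 mm above the bench. The post stands upright on the base plate, 20 mm diameter, 60 mm tall, its top 7 mm tapered to 12 mm.
- lug_hole (a point): Centre of the pin hole in the top face of the upper lug, 67 mm above the bench. Shut, three 24 x 24 mm lugs lie over one another: two of the fixed half (14 to 30 and 50 to 67 mm above the bench), one of the swinging half between; upright 12 mm holes through all.
- hinge_axis (a point): On the upright hinge axis, 67 mm above the bench (mould frame x = +70, y = 0 mm).
- fixed_half: The aluminium half shell that is bolted to the base plate, on the mould's +y side; same origin and axes as the mould. Its closing flange is an upright plate from x = -98 to -58 mm, y = 0 to +10 mm, top edge 67 mm above the bench.
- swing_half: Mirror-image half shell that swings on the hinge, over the bench on the mould's -y side. Origin on the hinge axis at bench height; axes turn with it, parallel to the mould's when shut. In its frame: shell axis x = -70 mm; flange x = -168 to -128, y = -10 (outer face) to 0 mm (joint face), top 67 mm above the bench; lug hole x = -180 mm, lug y +-12 mm.
- swing_flange (a point): On the swinging half's flange: mid-width of its outer face, at the top edge, 67 mm above the bench (x = -147, y = -10 mm in its own frame).
- half_hinge (a joint): Angle of the swinging half, rad: 0 is shut against the fixed half (a stop), growing as it opens, anticlockwise from above, its closing end moving to the mould's -y side; starts at 1.0 to 1.35. The hinge is stiff (0.25 N m) and stays where it is left; a push of a few newtons on the flange's outer face moves it.
- wide_collar: Wide core collar, loose, bright steel ring: 46 mm outside, 23 mm bore, 30 mm tall, 0.28 kg, standing flat on the bench. Origin: centre of its underside. Home: underside on the base plate. There is 27 mm all round between it and the mould's bore.
- brass_collar: Narrow core collar, loose, brass ring: 36 mm outside, 23 mm bore, 25 mm tall, 0.13 kg, standing flat on the bench. Origin: centre of its underside. Home: underside on the top of the wide collar, so that its top is level with the shell's rim.
- pin: Locating pin, loose, 60 g, standing in the hole at x = -30 mm of the wooden block, shoulder 55 mm above the bench: steel shank 10 mm diameter, 52 mm long, tip tapered over 8 mm; red knob 20 mm diameter (22 at its foot), 26 mm tall. Origin: on the axis at the shoulder (underside of the knob); z towards the knob.
- pin_block: Wooden block 100 x 45 x 55 mm, fixed to the bench, with two upright 12 mm through holes at x = -30 mm (red pin) and x = +30 mm (spare pin) from its centre. Origin: centre of its underside.
- spare_pin: Another pin with a black knob 20 mm diameter and 16 mm tall, in the other hole of the block. Not used: leave it.
- black_collar: A black collar 52 mm outside, 30 mm bore, 18 mm tall, standing near the other two. Not used: leave it.
- core_a: Black asphalt drill core, 71 mm diameter, 71 mm tall. Leave it.
- core_b: Black asphalt drill core, 71 mm diameter, 60 mm tall. Leave it.
- oil_bottle: Small white oil bottle with a red cap, 48 mm diameter, 115 mm tall. Leave it.
- spatula: Steel spatula with a wooden handle, 255 mm long, lying flat. Leave it.
Things that resemble listed ones, but are neither listed nor needed, are in the scene too. Leave any purple look-alike of the wide_collar alone. Of the things that look like the brass_collar, the smaller one is meant.

How it is judged:
By the outcome, as a careful person would: the job done as asked, in the order asked, and still so for the second after the job is handed in, while the arm keeps its last pose, push and grip.
It also fails if it takes over 72 s, if anything falls off the work surface, if the arm or the gripper's body presses on something with over 40 N, if the wrist force passes 120 N, or if a joint passes its speed limit or range.

## Robot

A 6-joint arm with a two-finger parallel gripper is mounted at the origin on the work surface. World frame = base frame: x ahead of the robot, y to its left, z up, the work surface at z = 0. Lengths are in m, angles in rad, forces in N, time in s.
With the tool pointing down it reaches from about 0.4 to 0.825 m from the base axis. Payload 7 kg.
Tool frame: the origin (TCP) lies midway between the tips of the shut fingers; the grasp point (between the pads) lies 19 mm behind it; z points along the fingers, y is the direction in which the jaws open and shut (so a half turn about z gives the same grasp; the last joint's range is limited). The gripper opens to 85 mm and grips with 20 to 120 N. Pads are 22 mm wide; open, the fingers measure 114 mm over their backs; the gripper's body (76 mm by 85 mm) begins 54 mm behind the grasp point. The pads swing forward as they close: fully open they stand 13 mm farther back than shut.
Start: joints at [1.427, 0.359, 0.012, 0, -1.224, -0.288], TCP at [0.282, 0.613, 0.231] pointing down, gripper open.
Joint ranges: [-3.07, 3.07], [-1.43, 2.12], [-1.02, 1.25], [-3.03, 1.67], [-3.05, -0], [-3.03, 3.03]. Speed limits (rad/s): [2.39, 2.39, 3.01, 3.14, 3.14, 3.14].

## Interface

Orientations are given as a unit quaternion [x, y, z, w].
In Python, from station import env gives the robot as it stands.
- The arm moves only by the tool servo_tool, never from a script. Its argument "steps" is a list of rows, each an object of numbers: "rx", "ry", "rz": the turn, a rotation vector about the tool's x, y, z in rad; "x", "y", "z": the shift along the tool's x, y, z in mm; "gripper": the finger opening in mm, from 0 to 85.4. A call has 1 to 20 rows; each row shifts and turns the commanded pose from where the row before left it, along the tool's axes as they then stand; what a row does not reach is not made up. A row lasts 1/8 s, in which the tool goes at most 62.5 mm and 10.7 degrees, less where a joint would pass 70% of its speed; a pose out of reach is approached as far as the arm can. A call is refused whole if a number of a shift passes 62.5 or a number of a turn 0.188, either way. A call with a gripper value outside its range is refused whole. The fingers move at their own pace and stop on an object; "force" is the grip in N (left out, the last holds). Time passes only in rows, so rows that do not move let the fingers close. It gives the time, the measured TCP pose, the force and the opening at its end, in the units of the state.
- env.get_state(): the state, without advancing time (a new reading comes with each control period).
- env.read_camera(name): name is "side" or "top" or "wrist"; returns a dict with "pixels" (384x512x3 uint8, red, green, blue), "z_map" (384x512 float32, m along the optical axis (not along the pixel's ray), 0 where there is no reading), "fx", "fy", "cx", "cy" (pixels), "D" ([k1, k2, p1, p2, k3] as OpenCV has them; the pictures are not rectified), "extrinsics" (4x4, takes a point from camera to world coordinates). Camera axes: x right, y down, z forward; pixel columns grow to the right and rows downward; lengths in m; the calibration is good to about 2 mm. A picture is of the moment at which its call begins.
- env.finish_job(): hands the job in, once; it reports no verdict.
The state is a dict: "time_s": time; "qpos": joint angles; "qd": joint speeds; "tau": joint torques, N m; "eef_pos": TCP position; "tcp_rot": TCP orientation; "force": force on the tool from outside, world axes, zero at the start; "ft_torque": the same for the moment, N m; "finger_gap": finger opening in m.
Only numpy, scipy, OpenCV 4.12 (cv2) and the standard library are available. Lean on these libraries where they do the work, as an engineer would, in place of code of your own. Each camera call takes 0.05 s, during which the arm holds its last target.

## Working session

There is one attempt and no reset: what is moved stays moved. The work goes in short steps, Python scripts to look and compute and a tool call to move; the robot and the scene stay as the last step left them, time stands still between calls to the robot, and variables do not carry over. Pictures are saved under pics/ and viewed, and the job is handed in when it is done.

Besides the shell and the picture viewer there is one more tool, called after "Call:" by a JSON object that holds its "api" and its "payload". servo_tool: Moves the arm, as the interface text tells. Its arguments: {"type":"object","properties":{"steps":{"type":"array"},"force":{"type":"number"}},"required":["steps"]}

```bash
mkdir -p pics; ls; cat > h.py <<'E'
import numpy as np, cv2
from station import env
def snap(n):
    c=env.read_camera(n)
    np.savez(f'/tmp/{n}.npz',**{k:np.array(v) for k,v in c.items()})
    return c
def load(n): return dict(np.load(f'/tmp/{n}.npz'))
def K(c): return np.array([[c['fx'],0,c['cx']],[0,c['fy'],c['cy']],[0,0,1.]])
def cloud(c):
    h,w=c['z_map'].shape
    u,v=np.meshgrid(np.arange(w),np.arange(h))
    p=cv2.undistortPoints(np.stack([u,v],-1).reshape(-1,1,2).astype(float),K(c),np.array(c['D'],float)).reshape(h,w,2)
    z=c['z_map'].astype(float)
    P=np.dstack([p[...,0]*z,p[...,1]*z,z])
    E=np.array(c['extrinsics'])
    W=P@E[:3,:3].T+E[:3,3]
    W[z==0]=np.nan
    return W
def save(n,f,crop=None,s=1):
    c=load(n); im=c['pixels'][...,::-1]
    if crop: im=im[crop[1]:crop[3],crop[0]:crop[2]]
    im=cv2.resize(im,None,fx=s,fy=s,interpolation=cv2.INTER_CUBIC)
    cv2.imwrite('pics/'+f,im)
def proj(c,X):
    E=np.linalg.inv(np.array(c['extrinsics']))
    X=np.atleast_2d(X).astype(float)
    p,_=cv2.projectPoints(X,cv2.Rodrigues(E[:3,:3])[0],E[:3,3],K(c),np.array(c['D'],float))
    return p.reshape(-1,2)
E
python3 - <<'E'
from h import *
for n in ['side','top','wrist']:
    snap(n); save(n,n+'0.png',s=1.5)
print(env.get_state())
E
```

```text
pics
{'time_s': 0.15, 'qpos': array([ 1.42711348e+00,  3.59228600e-01,  1.12530237e-02, -2.14559801e-04,
       -1.22412717e+00, -2.88101312e-01]), 'qd': array([ 0.00081045, -0.00247765,  0.00140171,  0.00179666, -0.00014106,
       -0.00110428]), 'tau': array([-2.02185103e-03, -5.83875346e+01,  2.93650657e+01,  6.94046393e+00,
       -4.24669561e-03, -1.13283471e-05]), 'eef_pos': array([0.28236453, 0.61268823, 0.23057501]), 'tcp_rot': array([ 9.76777646e-01, -2.14254506e-01, -5.34844264e-05,  6.58783215e-04]), 'force': array([-0.45315819,  0.06137416, -0.56050686]), 'ft_torque': array([-0.01158822,  0.0256112 ,  0.00688739]), 'finger_gap': 0.08534158968425766}
```

View pics/top0.png

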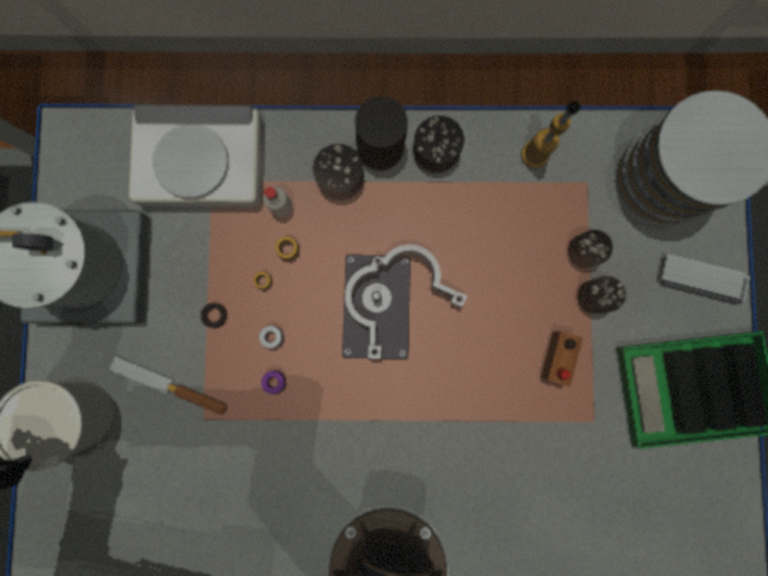

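View pics/side0.png

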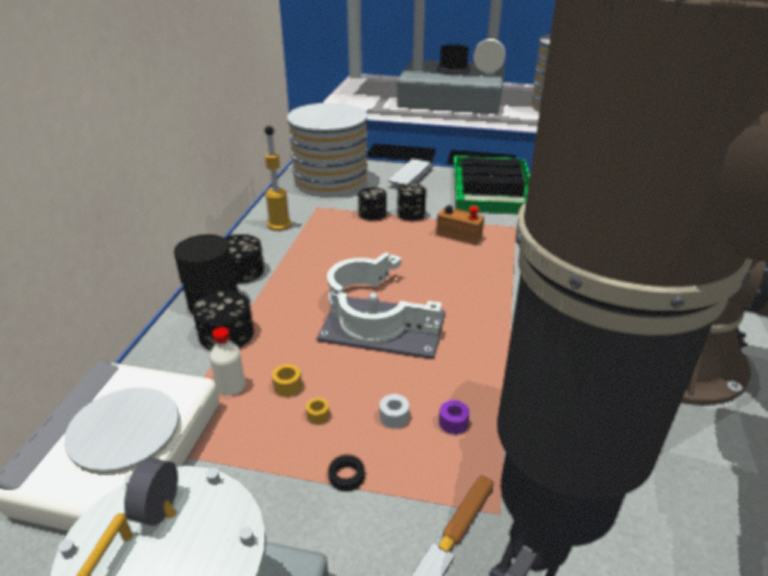

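View pics/wrist0.png

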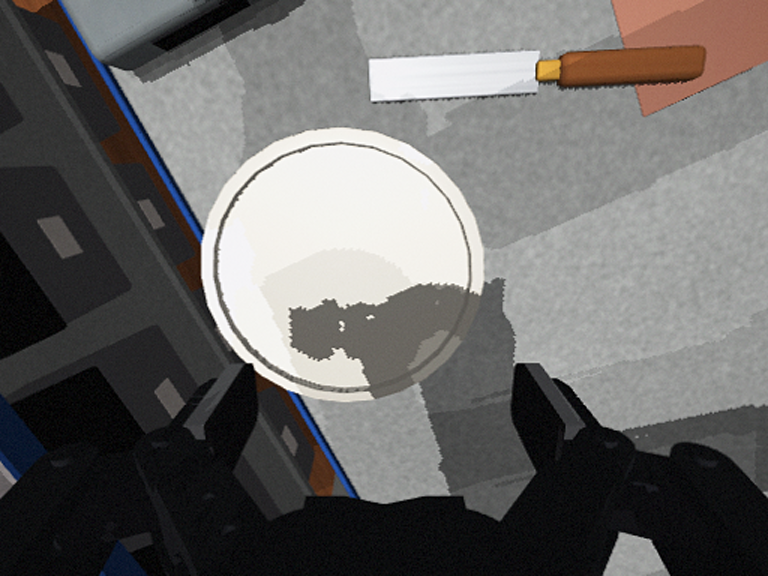

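```bash
python3 - <<'E'
from h import *
c=load('top'); W=cloud(c)
print(np.array(c['extrinsics']).round(3), c['fx'],c['D'])
im=c['pixels']
def at(x,y,r=4):
    x=int(x/1.5);y=int(y/1.5)
    return W[y,x].round(3)
for n,(x,y) in dict(wide=(271,337),brass=(263,280),bigbrass=(287,248),purple=(273,382),post=(376,297),lug=(375,352),hinge=(379,263),swl=(459,299),redpin=(565,375),spare=(571,344),black=(214,315),gplate1=(347,258),matUL=(210,182)).items():
    print(n,at(x,y))
def blob(cx,cy,r,zlo,zhi):
    d=np.hypot(W[...,0]-cx,W[...,1]-cy)
    m=(d<r)&(W[...,2]>zlo)&(W[...,2]<zhi)
    P=W[m]; return len(P),P.min(0),P.max(0),((P.min(0)+P.max(0))/2),P.mean(0)
for n,(x,y),z in [('wide',(271,337),(.015,.05)),('brass',(263,280),(.012,.05)),('bigbrass',(287,248),(.012,.06)),('purple',(273,382),(.012,.06)),('redpin',(565,375),(.065,.1)),('spare',(571,344),(.062,.1)),('block',(565,360),(.045,.062))]:
    p=at(x,y); print(n,[np.round(a,4) for a in blob(p[0],p[1],.04 if n!='block' else .07,*z)])
E
```

```text
[[ 0.006 -0.996  0.087  0.466]
 [-1.    -0.006  0.005  0.003]
 [-0.005 -0.087 -0.996  1.112]
 [ 0.     0.     0.     1.   ]] 355.13341413882114 [0.0159943 0.        0.        0.        0.       ]
wide [0.46  0.246 0.001]
brass [ 0.579  0.265 -0.003]
bigbrass [0.646 0.216 0.001]
purple [0.368 0.237 0.001]
post [0.538 0.027 0.068]
lug [0.431 0.027 0.013]
hinge [0.607 0.022 0.064]
swl [ 0.541 -0.147 -0.002]
redpin [ 0.39  -0.336  0.079]
spare [ 0.45  -0.351  0.071]
black [0.503 0.366 0.   ]
gplate1 [0.623 0.088 0.011]
matUL [0.765 0.356 0.075]
wide [np.int64(149), array([0.4389, 0.2178, 0.0154]), array([0.4815, 0.2615, 0.0329]), array([0.4602, 0.2397, 0.0242]), array([0.4598, 0.2397, 0.0273])]
brass [np.int64(81), array([0.5581, 0.245 , 0.013 ]), array([0.5923, 0.278 , 0.0286]), array([0.5752, 0.2615, 0.0208]), array([0.5753, 0.2614, 0.0218])]
bigbrass [np.int64(133), array([0.6198, 0.1889, 0.0123]), array([0.6663, 0.2348, 0.0352]), array([0.6431, 0.2118, 0.0237]), array([0.6423, 0.2116, 0.0289])]
purple [np.int64(154), array([0.3461, 0.211 , 0.0134]), array([0.3912, 0.256 , 0.0335]), array([0.3687, 0.2335, 0.0234]), array([0.3697, 0.2325, 0.0269])]
redpin [np.int64(40), array([ 0.3841, -0.3447,  0.0677]), array([ 0.4012, -0.328 ,  0.0852]), array([ 0.3927, -0.3364,  0.0765]), array([ 0.3925, -0.3362,  0.0783])]
spare [np.int64(37), array([ 0.441 , -0.361 ,  0.0623]), array([ 0.4584, -0.3444,  0.073 ]), array([ 0.4497, -0.3527,  0.0677]), array([ 0.4498, -0.3528,  0.0678])]
block [np.int64(471), array([ 0.3678, -0.3794,  0.0453]), array([ 0.4729, -0.311 ,  0.0617]), array([ 0.4203, -0.3452,  0.0535]), array([ 0.4219, -0.344 ,  0.0534])]
```

```bash
cat >> h.py <<'E'
from scipy.spatial.transform import Rotation as R
def pose(s=None):
    s=s or env.get_state(); return np.array(s['eef_pos']),R.from_quat(s['tcp_rot'])
def need(target,yaw=None):
    p,r=pose(); d=r.inv().apply(np.array(target)-p)*1000
    X=r.apply([1,0,0]); y0=np.arctan2(X[1],X[0])
    # tilt correction
    yw=y0 if yaw is None else yaw
    T=R.from_matrix(np.array([[np.cos(yw),np.sin(yw),0],[np.sin(yw),-np.cos(yw),0],[0,0,-1.]]))
    rv=(r.inv()*T).as_rotvec()
    print('now',p.round(4),'yaw',y0.round(4),'shift mm',d.round(1),'rot',rv.round(4))
def circ(P):
    A=np.c_[2*P,np.ones(len(P))]; b=(P**2).sum(1)
    s=np.linalg.lstsq(A,b,rcond=None)[0]; return s[:2],np.sqrt(s[2]+s[0]**2+s[1]**2)
E
python3 - <<'E'
from h import *
c=load('wrist'); p,r=pose()
E=np.array(c['extrinsics'])
print('cam in tool',r.inv().apply(E[:3,3]-p).round(4),(r.inv().as_matrix()@E[:3,:3]).round(3),c['fx'],c['D'])
need([.40,.24,.16])
need([.46,.24,.16])
E
```

```text
cam in tool [ 0.0735  0.0007 -0.143 ] [[-0.001 -0.957 -0.291]
 [ 1.    -0.001 -0.   ]
 [-0.    -0.291  0.957]] 290.5457299146853 [-0.0098053  0.         0.         0.         0.       ]
now [0.2824 0.6127 0.2306] yaw -0.4319 shift mm [262.8 289.1  71. ] rot [ 0.0013 -0.0002 -0.    ]
now [0.2824 0.6127 0.2306] yaw -0.4319 shift mm [317.3 264.   71. ] rot [ 0.0013 -0.0002 -0.    ]
```

Call:
{"api": "servo_tool", "payload": {"steps": [{"x": 40, "y": 33, "z": 4, "gripper": 65}, {"x": 40, "y": 33, "z": 4}, {"x": 40, "y": 33, "z": 8}, {"x": 40, "y": 33, "z": 11}, {"x": 40, "y": 33, "z": 11}, {"x": 40, "y": 33, "z": 11}, {"x": 40, "y": 33, "z": 11}, {"x": 37, "y": 33, "z": 11}, {}, {}]}}

```text
validation failed for argument at $.st...
```

```bash
python3 - <<'E'
from h import *
snap('wrist'); save('wrist','w1.png',s=1.5); need([.46,.24,.16])
s=env.get_state();print(s['time_s'],s['force'],s['finger_gap'])
E
```

```text
now [0.2824 0.6128 0.2308] yaw -0.4319 shift mm [317.3 264.2  71. ] rot [ 0.0009 -0.0001 -0.    ]
0.2 [0.4088455  0.83974809 0.30886512] 0.0855642204936594
```

View pics/w1.png

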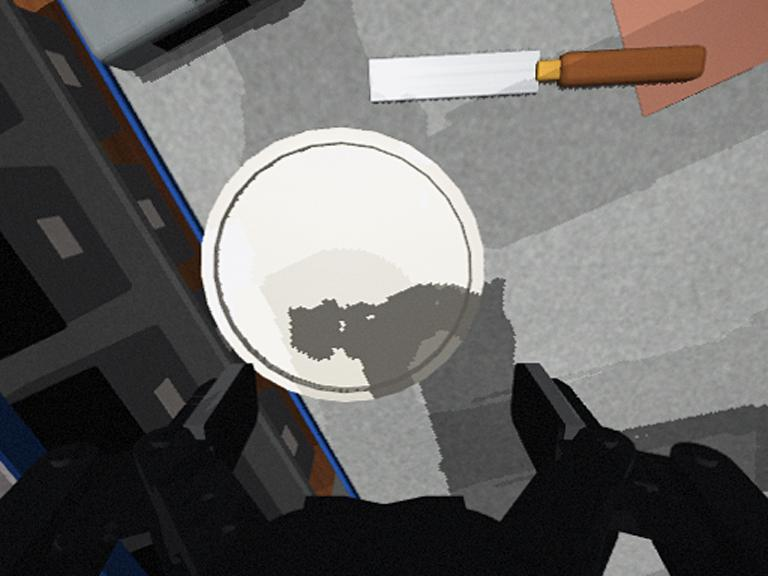

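Call:
{"api": "servo_tool", "payload": {"steps": [{"x": 40, "y": 33, "z": 4, "rx": 0, "ry": 0, "rz": 0, "gripper": 65}, {"x": 40, "y": 33, "z": 4, "rx": 0, "ry": 0, "rz": 0, "gripper": 65}, {"x": 40, "y": 33, "z": 8, "rx": 0, "ry": 0, "rz": 0, "gripper": 65}, {"x": 40, "y": 33, "z": 11, "rx": 0, "ry": 0, "rz": 0, "gripper": 65}, {"x": 40, "y": 33, "z": 11, "rx": 0, "ry": 0, "rz": 0, "gripper": 65}, {"x": 40, "y": 33, "z": 11, "rx": 0, "ry": 0, "rz": 0, "gripper": 65}, {"x": 40, "y": 33, "z": 11, "rx": 0, "ry": 0, "rz": 0, "gripper": 65}, {"x": 37, "y": 33, "z": 11, "rx": 0, "ry": 0, "rz": 0, "gripper": 65}, {"x": 0, "y": 0, "z": 0, "rx": 0, "ry": 0, "rz": 0, "gripper": 65}]}}

```text
time_s: 1.32
eef_pos: [0.46, 0.2374, 0.1594]
tcp_rot: [0.976, -0.216, -0.001, 0.001]
force: [-0.5, 0.7, -0.4]
finger_gap: 0.0652
```

```bash
python3 - <<'E'
from h import *
snap('wrist'); save('wrist','w1.png',s=1.5); need([.46,.24,.16])
s=env.get_state();print(s['time_s'],s['force'],s['finger_gap'])
E
```

```text
now [0.4602 0.2391 0.16  ] yaw -0.4347 shift mm [-0.6 -0.8 -0. ] rot [0.0007 0.0003 0.    ]
1.375 [ 1.07972598 -0.47611765 -0.07695058] 0.0653817923683984
```

View pics/w1.png

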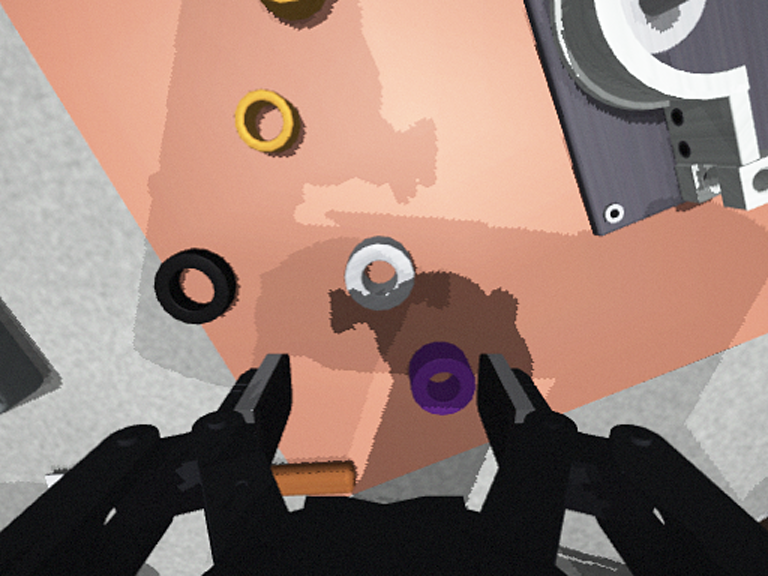

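```bash
python3 - <<'E'
from h import *
c=load('wrist'); W=cloud(c)
def ring(u,v,rad,h,n):
    P0=np.nanmedian(W[int(v/1.5)-25:int(v/1.5)+25,int(u/1.5)-25:int(u/1.5)+25].reshape(-1,3),0)
    uv=np.indices(W.shape[:2])
    m=(np.hypot(uv[1]-u/1.5,uv[0]-v/1.5)<35)&(abs(W[...,2]-h)<.004)
    P=W[m]; 
    # fit: annulus outer by convex hull
    hull=cv2.convexHull((P[:,:2]*1e4).astype(np.float32)).reshape(-1,2)/1e4
    c0,r=circ(hull.astype(float)); (mc,mr)=cv2.minEnclosingCircle((P[:,:2]*1e4).astype(np.float32))
    print(n,len(P),'z',np.median(P[:,2]).round(4),'c',c0.round(4),'r',r.round(4),np.array(mc)/1e4,mr/1e4)
ring(380,273,0,.030,'steel'); ring(268,122,0,.025,'brass');ring(442,378,0,.030,'purple')
E
```

```text
steel 1277 z 0.0304 c [0.4592 0.2408] r 0.0226 [0.45910332 0.24079434] 0.022911839294433595
brass 781 z 0.0251 c [0.5747 0.262 ] r 0.0174 [0.57457832 0.26196899] 0.01793986511230469
purple 1057 z 0.0305 c [0.3683 0.2341] r 0.0227 [0.3678209  0.23381719] 0.023344322204589842
```

Call:
{"api": "servo_tool", "payload": {"steps": [{"x": -1.6, "y": -1.1, "z": 45, "rx": 0, "ry": 0, "rz": 0, "gripper": 60}, {"x": 0, "y": 0, "z": 50, "rx": 0, "ry": 0, "rz": 0, "gripper": 60}, {"x": 0, "y": 0, "z": 40, "rx": 0, "ry": 0, "rz": 0, "gripper": 60}, {"x": 0, "y": 0, "z": 20, "rx": 0, "ry": 0, "rz": 0, "gripper": 60}, {"x": 0, "y": 0, "z": 0, "rx": 0, "ry": 0, "rz": 0, "gripper": 60}]}}

```text
time_s: 2.0
eef_pos: [0.458, 0.2425, 0.0041]
tcp_rot: [0.977, -0.214, -0.001, 0.001]
force: [-0.4, 0.3, 0.4]
finger_gap: 0.0597
```

```bash
python3 - <<'E'
from h import *
need([.4592,.2408,.004])
s=env.get_state();print(s['time_s'],s['force'],s['finger_gap'])
E
```

```text
now [0.458  0.2425 0.0041] yaw -0.4306 shift mm [1.8 1.1 0.1] rot [0.0029 0.0008 0.    ]
2.0 [-0.40524483  0.26065311  0.35556719] 0.05973325799823949
```

Call:
{"api": "servo_tool", "payload": {"steps": [{"x": 1.8, "y": 1.1, "z": 0, "rx": 0, "ry": 0, "rz": 0, "gripper": 58}, {"x": 0, "y": 0, "z": 0, "rx": 0, "ry": 0, "rz": 0, "gripper": 40}, {"x": 0, "y": 0, "z": 0, "rx": 0, "ry": 0, "rz": 0, "gripper": 40}, {"x": 0, "y": 0, "z": 0, "rx": 0, "ry": 0, "rz": 0, "gripper": 40}, {"x": 0, "y": 0, "z": 0, "rx": 0, "ry": 0, "rz": 0, "gripper": 40}], "force": 50}}

```text
time_s: 2.62
eef_pos: [0.4608, 0.2413, 0.0069]
tcp_rot: [0.977, -0.214, 0.001, -0.001]
force: [-1.8, 0.0, 6.0]
finger_gap: 0.044
```

```bash
python3 - <<'E'
from h import *
need([.4592,.2408,.004])
s=env.get_state();print(s['time_s'],s['force'],s['finger_gap'])
need([.47,.05,.2])
E
```

```text
now [0.4608 0.2413 0.0069] yaw -0.4314 shift mm [-1.2  1.2  2.9] rot [-0.0026 -0.0009  0.    ]
2.625 [-1.77654985  0.01633295  6.03745723] 0.04399875817271825
now [0.4608 0.2413 0.0069] yaw -0.4314 shift mm [  88.6  169.4 -193.5] rot [-0.0026 -0.0009  0.    ]
```

Call:
{"api": "servo_tool", "payload": {"steps": [{"x": 0, "y": 0, "z": -20, "rx": 0, "ry": 0, "rz": 0, "gripper": 40}, {"x": 0, "y": 0, "z": -50, "rx": 0, "ry": 0, "rz": 0, "gripper": 40}, {"x": 15, "y": 30, "z": -50, "rx": 0, "ry": 0, "rz": 0, "gripper": 40}, {"x": 25, "y": 40, "z": -40, "rx": 0, "ry": 0, "rz": 0, "gripper": 40}, {"x": 25, "y": 50, "z": -30, "rx": 0, "ry": 0, "rz": 0, "gripper": 40}, {"x": 20, "y": 50, "z": 0, "rx": 0, "ry": 0, "rz": 0, "gripper": 40}, {"x": 0, "y": 0, "z": 0, "rx": 0, "ry": 0, "rz": 0, "gripper": 40}, {"x": 0, "y": 0, "z": 0, "rx": 0, "ry": 0, "rz": 0, "gripper": 40}]}}

```text
time_s: 3.62
eef_pos: [0.4661, 0.0512, 0.1954]
tcp_rot: [0.977, -0.215, 0.0, -0.001]
force: [0.2, -0.2, -2.5]
finger_gap: 0.0439
```

```bash
python3 - <<'E'
from h import *
snap('wrist'); save('wrist','w2.png',s=1.5); need([.537,.025,.16])
s=env.get_state();print(s['time_s'],s['force'],s['finger_gap'])
E
```

```text
now [0.4662 0.0517 0.1951] yaw -0.432 shift mm [75.5 -5.4 35.2] rot [-0.0007 -0.0003  0.    ]
3.675 [-0.38678475  0.06973925 -3.63304551] 0.0444150318881145
```

View pics/w2.png

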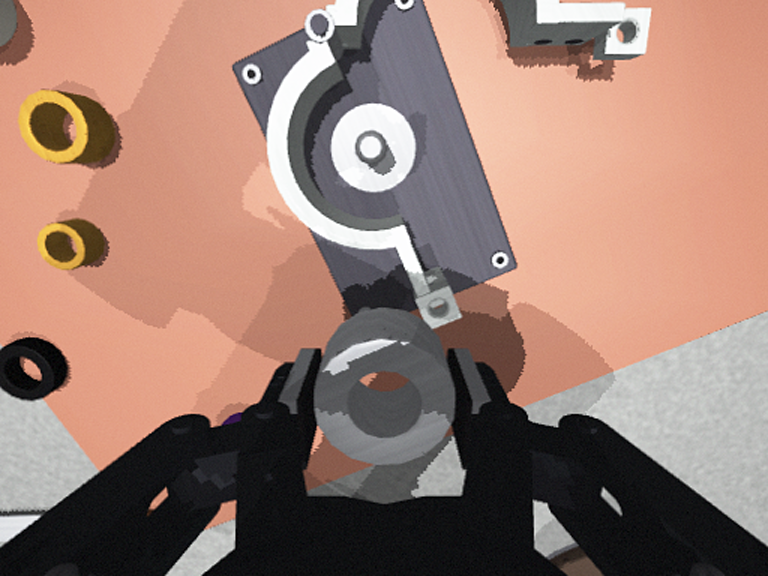

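```bash
python3 - <<'E'
from h import *
c=load('wrist'); W=cloud(c); p,r=pose()
uv=np.indices(W.shape[:2])
def sel(u,v,rad,zl,zh):
    m=(np.hypot(uv[1]-u/1.5,uv[0]-v/1.5)<rad)&(W[...,2]>zl)&(W[...,2]<zh); return W[m]
P=sel(371,147,15,.066,.08); print('post',len(P),P.mean(0).round(4),circ(cv2.convexHull((P[:,:2]*1e4).astype(np.float32)).reshape(-1,2).astype(float)/1e4))
P=sel(440,305,22,.063,.072); print('lug',len(P)); 
rc=cv2.minAreaRect((P[:,:2]*1e4).astype(np.float32)); print(rc)
P=sel(371,147,60,.010,.016); print('base z',np.median(P[:,2]))
# rim of fixed half: fit circles
P=sel(320,160,75,.064,.070);d=np.hypot(P[:,0]-.537,P[:,1]-.026);
print('hinge');P=sel(320,25,10,.06,.085);print(len(P),P.mean(0).round(4),circ(cv2.convexHull((P[:,:2]*1e4).astype(np.float32)).reshape(-1,2).astype(float)/1e4))
# hand-held collar
T=r.inv().apply(W.reshape(-1,3)-p).reshape(W.shape)
m=(abs(T[...,0])<.03)&(abs(T[...,1])<.024)&(T[...,2]>-.03)&(T[...,2]<.01)&(np.hypot(uv[1]-384/1.5,uv[0]-390/1.5)<55)
Q=T[m]; print(len(Q),np.percentile(Q,[1,5,25,50,75,95,99],axis=0).round(4))
for u,v in [(438,285),(438,307),(320,25),(627,30)]: print(W[int(v/1.5),int(u/1.5)].round(4))
# plate screws
save('wrist','w2c.png',(180,0,440,220),3)
E
```

```text
post 373 [0.5405 0.0252 0.0704] (array([0.54047323, 0.02544101]), np.float64(0.009487238841728255))
lug 566
((4359.30078125, 281.86346435546875), (239.1407470703125, 353.2422180175781), 88.79792785644531)
base z 0.012587124016526008
hinge
316 [0.6095 0.0228 0.0688] (array([0.60992521, 0.02283427]), np.float64(0.007756367734844802))
8026 [[-0.0214 -0.0215 -0.0277]
 [-0.0175 -0.0194 -0.0247]
 [-0.0107 -0.0095 -0.0239]
 [ 0.0034  0.0007 -0.0232]
 [ 0.0145  0.0111 -0.0155]
 [ 0.0208  0.0206 -0.0009]
 [ 0.0215  0.0231  0.0033]]
[0.4427 0.022  0.0614]
[ 0.4061  0.0295 -0.0005]
[0.6095 0.0228 0.0708]
[ 0.537  -0.1459  0.0396]
```

View pics/w2c.png

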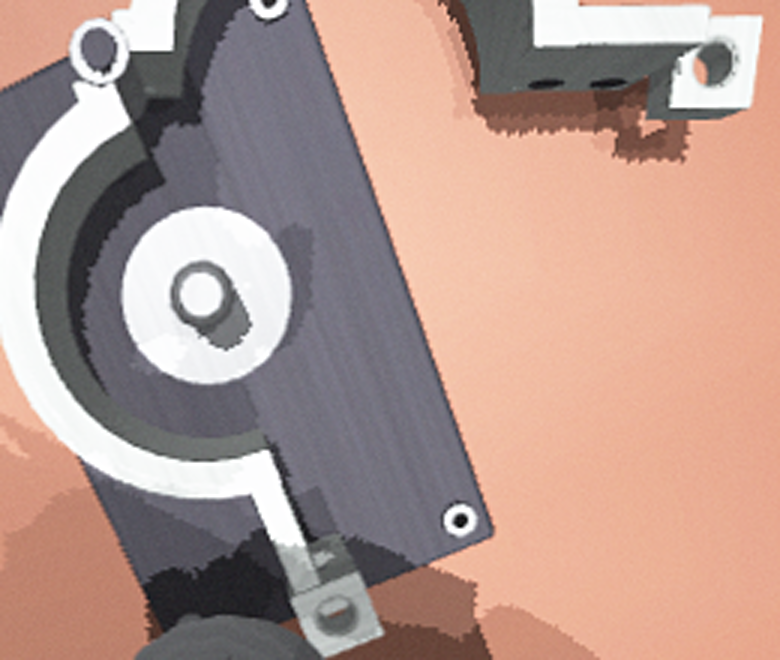

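```bash
cat >> h.py <<'E'
def ray(c,u,v,z):
    q=cv2.undistortPoints(np.array([[[u,v]]],float),K(c),np.array(c['D'],float)).ravel()
    E=np.array(c['extrinsics']); d=E[:3,:3]@np.array([q[0],q[1],1]); o=E[:3,3]
    return o+d*(z-o[2])/d[2]
E
python3 - <<'E'
from h import *
c=load('wrist'); W=cloud(c); p,r=pose()
uv=np.indices(W.shape[:2])
print('post',ray(c,180+202.3/3-.33,294/3-.33,.072).round(4))
print('hole',ray(c,180+336.5/3-.33,613/3-.33,.067).round(4))
T=r.inv().apply(W.reshape(-1,3)-p).reshape(W.shape)
m=(abs(T[...,0])<.03)&(abs(T[...,1])<.0235)&(T[...,2]>-.0265)&(T[...,2]<-.021)&(np.hypot(uv[1]-384/1.5,uv[0]-390/1.5)<55)
Q=T[m][:,:2]; print(len(Q),(Q.min(0)+Q.max(0))/2,Q.min(0),Q.max(0))
print(circ(cv2.convexHull((Q*1e4).astype(np.float32)).reshape(-1,2).astype(float)/1e4))
# fixed-half rim circle
m=(abs(W[...,2]-.067)<.0015)&(W[...,1]>.02)
P=W[m][:,:2]; d=np.hypot(*(P-[.5403,.0254]).T); P=P[(d>.045)&(d<.066)&(P[:,1]>.04)]
from scipy.optimize import least_squares
f=lambda q: np.maximum(0,np.hypot(P[:,0]-q[0],P[:,1]-q[1])-.0615)+np.maximum(0,.05-np.hypot(P[:,0]-q[0],P[:,1]-q[1]))
s=least_squares(f,[.54,.025]);print('shell c',s.x,s.cost,len(P))
E
```

```text
post [0.5403 0.0248 0.072 ]
hole [0.4313 0.0277 0.067 ]
5130 [-0.00076117  0.00014475] [-0.0235776 -0.0232035] [0.02205525 0.023493  ]
(array([-0.00079892,  0.00062267]), np.float64(0.023458864286642546))
shell c [0.54019994 0.0249768 ] 1.7030597862245716e-06 1958
```

```bash
python3 - <<'E'
from h import *
need([.541,.025,.1])
E
```

```text
now [0.4662 0.0517 0.1951] yaw -0.432 shift mm [79.1 -7.  95.2] rot [-0.0007 -0.0003  0.    ]
```

Call:
{"api": "servo_tool", "payload": {"steps": [{"x": 30, "y": -3, "z": 15, "rx": 0, "ry": 0, "rz": 0, "gripper": 40}, {"x": 30, "y": -3, "z": 30, "rx": 0, "ry": 0, "rz": 0, "gripper": 40}, {"x": 19, "y": -1, "z": 35, "rx": 0, "ry": 0, "rz": 0, "gripper": 40}, {"x": 0, "y": 0, "z": 15, "rx": 0, "ry": 0, "rz": 0, "gripper": 40}, {"x": 0, "y": 0, "z": 0, "rx": 0, "ry": 0, "rz": 0, "gripper": 40}, {"x": 0, "y": 0, "z": 0, "rx": 0, "ry": 0, "rz": 0, "gripper": 40}]}}

```text
time_s: 4.42
eef_pos: [0.5411, 0.0255, 0.101]
tcp_rot: [0.977, -0.214, 0.001, -0.0]
force: [-0.5, -0.1, -2.6]
finger_gap: 0.0445
```

```bash
python3 - <<'E'
from h import *
need([.541,.025,.1])
snap('wrist'); save('wrist','w3.png',s=1.5)
need([.541,.025,.1])
E
```

```text
now [0.5411 0.0255 0.101 ] yaw -0.4305 shift mm [0.1 0.5 1. ] rot [-0.0009 -0.0012  0.    ]
now [0.5413 0.0255 0.1013] yaw -0.4306 shift mm [-0.1  0.6  1.3] rot [-0.0015 -0.0017  0.    ]
```

View pics/w3.png

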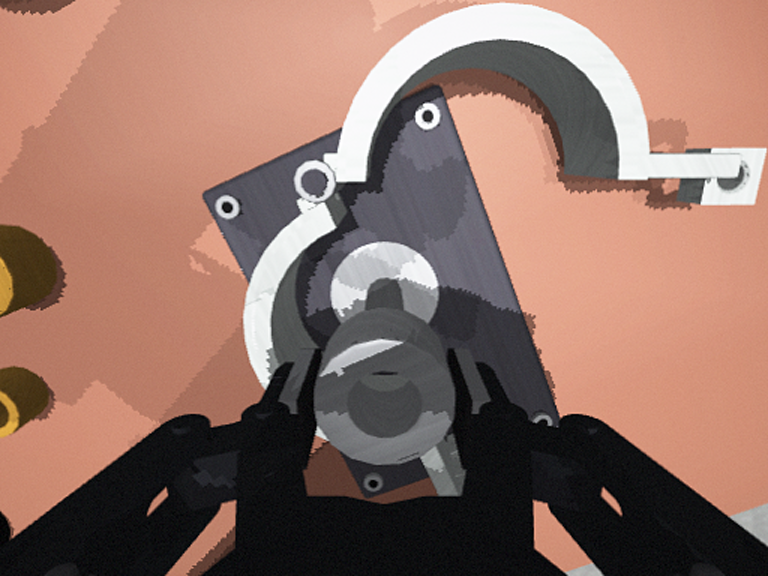

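```bash
python3 - <<'E'
from h import *
c=load('wrist')
h=ray(c,315/1.5-.2,181.5/1.5-.2,.070); print('hinge ~',h.round(4))
l=ray(c,735/1.5-.2,176/1.5-.2,.0485); print('swing lug hole',l.round(4))
W=cloud(c); print(W[int(181.5/1.5),210].round(4),W[int(165/1.5)-3,int(690/1.5)].round(4),W[int(160/1.5),int(745/1.5)].round(4))
uv=np.indices(W.shape[:2]); m=(uv[0]<125)&(abs(W[...,2]-.067)<.002)&(uv[1]>225)
P=W[m][:,:2]
from scipy.optimize import least_squares
def f(q):
    d=np.hypot(P[:,0]-q[0],P[:,1]-q[1]); return (np.maximum(0,d-.0615)+np.maximum(0,.05-d))
d=np.hypot(*(P-[.62,-.045]).T)
m2=(P[:,1]>-.115)
P=P[m2]; s=least_squares(f,P.mean(0),loss='soft_l1',f_scale=.002); print('swing shell c',s.x,len(P))
v=s.x-h[:2]; print(np.hypot(*v), 'dir',np.arctan2(v[1],v[0]))
m3=(W[...,2]>.064)&(uv[0]<125)&(uv[1]>440)&(uv[1]<470); print('flange pts',W[m3].mean(0))
E
```

```text
hinge ~ [0.6102 0.0228 0.07  ]
swing lug hole [ 0.536  -0.1419  0.0485]
[0.61   0.0225 0.0709] [ 0.5559 -0.1142  0.067 ] [ 0.5418 -0.1461  0.0499]
swing shell c [ 0.58029851 -0.04239322] 7708
0.07167547089849256 dir -2.0009830033072604
flange pts [ 0.55560962 -0.11080312  0.06757208]
```

Call:
{"api": "servo_tool", "payload": {"steps": [{"x": 0, "y": 0.5, "z": 10, "rx": 0, "ry": 0, "rz": 0, "gripper": 40}, {"x": 0, "y": 0, "z": 10, "rx": 0, "ry": 0, "rz": 0, "gripper": 40}, {"x": 0, "y": 0, "z": 10, "rx": 0, "ry": 0, "rz": 0, "gripper": 40}, {"x": 0, "y": 0, "z": 0, "rx": 0, "ry": 0, "rz": 0, "gripper": 40}]}}

```text
time_s: 4.97
eef_pos: [0.5406, 0.0242, 0.0689]
tcp_rot: [0.977, -0.214, -0.0, 0.0]
force: [0.2, 1.1, -3.6]
finger_gap: 0.044
```

Call:
{"api": "servo_tool", "payload": {"steps": [{"x": 0, "y": -0.5, "z": 12, "rx": 0, "ry": 0, "rz": 0, "gripper": 40}, {"x": 0, "y": 0, "z": 14, "rx": 0, "ry": 0, "rz": 0, "gripper": 40}, {"x": 0, "y": 0, "z": 12, "rx": 0, "ry": 0, "rz": 0, "gripper": 40}, {"x": 0, "y": 0, "z": 8, "rx": 0, "ry": 0, "rz": 0, "gripper": 40}, {"x": 0, "y": 0, "z": 3, "rx": 0, "ry": 0, "rz": 0, "gripper": 40}, {"x": 0, "y": 0, "z": 0, "rx": 0, "ry": 0, "rz": 0, "gripper": 40}]}}

```text
time_s: 5.72
eef_pos: [0.5406, 0.0246, 0.0207]
tcp_rot: [0.977, -0.214, -0.0, 0.0]
force: [0.1, 1.2, -2.8]
finger_gap: 0.0442
```

Call:
{"api": "servo_tool", "payload": {"steps": [{"x": 0, "y": 0, "z": 2, "rx": 0, "ry": 0, "rz": 0, "gripper": 40}, {"x": 0, "y": 0, "z": 0.5, "rx": 0, "ry": 0, "rz": 0, "gripper": 40}, {"x": 0, "y": 0, "z": 0, "rx": 0, "ry": 0, "rz": 0, "gripper": 55}, {"x": 0, "y": 0, "z": 0, "rx": 0, "ry": 0, "rz": 0, "gripper": 55}, {"x": 0, "y": 0, "z": 0, "rx": 0, "ry": 0, "rz": 0, "gripper": 55}]}}

```text
time_s: 6.35
eef_pos: [0.5399, 0.0232, 0.0189]
tcp_rot: [0.977, -0.214, -0.001, 0.001]
force: [-2.0, -8.6, 5.5]
finger_gap: 0.0549
```

Call:
{"api": "servo_tool", "payload": {"steps": [{"x": 0, "y": 0, "z": -8, "rx": 0, "ry": 0, "rz": 0, "gripper": 53}, {"x": 0, "y": 0, "z": -25, "rx": 0, "ry": 0, "rz": 0, "gripper": 53}, {"x": 0, "y": 0, "z": -50, "rx": 0, "ry": 0, "rz": 0, "gripper": 53}, {"x": 0, "y": 0, "z": -50, "rx": 0, "ry": 0, "rz": 0, "gripper": 53}, {"x": 0, "y": 0, "z": -30, "rx": 0, "ry": 0, "rz": 0, "gripper": 53}, {"x": 0, "y": 0, "z": 0, "rx": 0, "ry": 0, "rz": 0, "gripper": 53}]}}

```text
time_s: 7.1
eef_pos: [0.5426, 0.0254, 0.185]
tcp_rot: [0.977, -0.214, 0.003, -0.002]
force: [0.0, 1.2, -0.4]
finger_gap: 0.0529
```

```bash
python3 - <<'E'
from h import *
snap('wrist'); save('wrist','w4.png',s=1.5)
need([.5747,.262,.1])
c=load('wrist');W=cloud(c);uv=np.indices(W.shape[:2])
d=np.hypot(W[...,0]-.5402,W[...,1]-.025)
m=(d>.0135)&(d<.021)
print('z',np.nanpercentile(W[m][:,2],[5,25,50,75,95]).round(4))
m=(d<.035)&(abs(W[...,2]-.042)<.004);P=W[m][:,:2]
print(circ(cv2.convexHull((P*1e4).astype(np.float32)).reshape(-1,2).astype(float)/1e4))
E
```

```text
now [0.5415 0.0251 0.1831] yaw -0.4316 shift mm [ -69.1 -228.8   83.6] rot [-0.0028 -0.0024  0.    ]
z [0.0421 0.2595 0.2657 0.2706 0.2752]
(array([0.53994473, 0.02479699]), np.float64(0.022465256903093617))
```

View pics/w4.png

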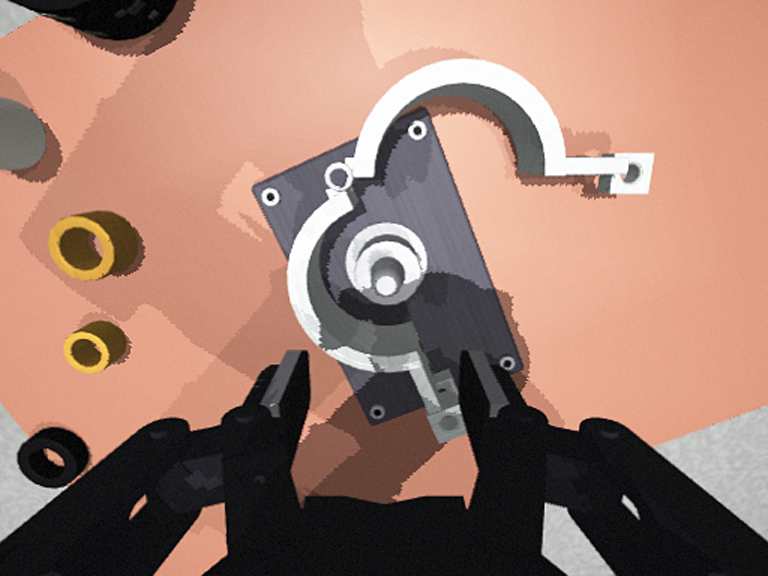

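Call:
{"api": "servo_tool", "payload": {"steps": [{"x": -12, "y": -40, "z": 0, "rx": 0, "ry": 0, "rz": 0, "gripper": 53}, {"x": -16, "y": -50, "z": 0, "rx": 0, "ry": 0, "rz": 0, "gripper": 53}, {"x": -16, "y": -55, "z": 10, "rx": 0, "ry": 0, "rz": 0, "gripper": 53}, {"x": -16, "y": -50, "z": 35, "rx": 0, "ry": 0, "rz": 0, "gripper": 53}, {"x": -9, "y": -34, "z": 38, "rx": 0, "ry": 0, "rz": 0, "gripper": 53}, {"x": 0, "y": 0, "z": 30, "rx": 0, "ry": 0, "rz": 0, "gripper": 53}, {"x": 0, "y": 0, "z": 0, "rx": 0, "ry": 0, "rz": 0, "gripper": 53}]}}

```text
time_s: 8.02
eef_pos: [0.5717, 0.2599, 0.065]
tcp_rot: [0.977, -0.214, -0.002, 0.003]
force: [0.4, 0.6, 0.1]
finger_gap: 0.0531
```

```bash
python3 - <<'E'
from h import *
snap('wrist'); save('wrist','w5.png',s=1.5)
c=load('wrist');W=cloud(c)
d=np.hypot(W[...,0]-.5747,W[...,1]-.262)
m=(d<.025)&(abs(W[...,2]-.025)<.003);P=W[m][:,:2]
cc=circ(cv2.convexHull((P*1e4).astype(np.float32)).reshape(-1,2).astype(float)/1e4);print(cc)
need([*cc[0],.007])
E
```

```text
(array([0.575228  , 0.26277652]), np.float64(0.017670800155887033))
now [0.573  0.2604 0.0673] yaw -0.4315 shift mm [ 1.1 -3.3 60.3] rot [0.0034 0.0014 0.    ]
```

View pics/w5.png

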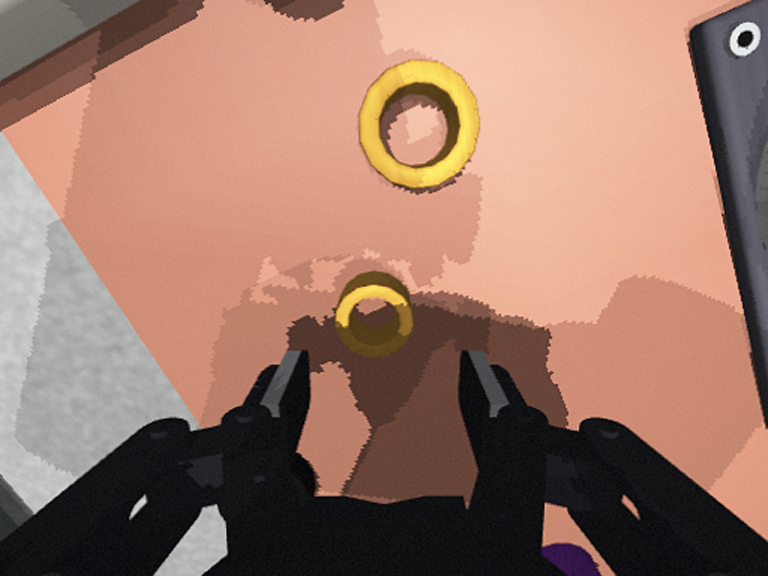

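Small brass ring lies at (374,315), the larger one at (419,125). Descend and close.

Call:
{"api": "servo_tool", "payload": {"steps": [{"x": 1.1, "y": -3.3, "z": 20, "rx": 0, "ry": 0, "rz": 0, "gripper": 53}, {"x": 0, "y": 0, "z": 28, "rx": 0, "ry": 0, "rz": 0, "gripper": 53}, {"x": 0, "y": 0, "z": 10, "rx": 0, "ry": 0, "rz": 0, "gripper": 50}, {"x": 0, "y": 0, "z": 0, "rx": 0, "ry": 0, "rz": 0, "gripper": 50}, {"x": 0, "y": 0, "z": 0, "rx": 0, "ry": 0, "rz": 0, "gripper": 30}, {"x": 0, "y": 0, "z": 0, "rx": 0, "ry": 0, "rz": 0, "gripper": 30}, {"x": 0, "y": 0, "z": 0, "rx": 0, "ry": 0, "rz": 0, "gripper": 30}, {"x": 0, "y": 0, "z": 0, "rx": 0, "ry": 0, "rz": 0, "gripper": 30}], "force": 40}}

```text
time_s: 9.07
eef_pos: [0.577, 0.2639, 0.0121]
tcp_rot: [0.977, -0.214, 0.001, -0.001]
force: [-0.8, -2.0, 6.4]
finger_gap: 0.0343
```

Call:
{"api": "servo_tool", "payload": {"steps": [{"x": 0, "y": 0, "z": -30, "rx": 0, "ry": 0, "rz": 0, "gripper": 30}, {"x": 0, "y": 0, "z": -50, "rx": 0, "ry": 0, "rz": 0, "gripper": 30}, {"x": 9, "y": 34, "z": -45, "rx": 0, "ry": 0, "rz": 0, "gripper": 30}, {"x": 16, "y": 50, "z": 0, "rx": 0, "ry": 0, "rz": 0, "gripper": 30}, {"x": 16, "y": 50, "z": 0, "rx": 0, "ry": 0, "rz": 0, "gripper": 30}, {"x": 12, "y": 50, "z": 0, "rx": 0, "ry": 0, "rz": 0, "gripper": 30}, {"x": 10, "y": 30, "z": 0, "rx": 0, "ry": 0, "rz": 0, "gripper": 30}, {"x": 0, "y": 15, "z": 0, "rx": 0, "ry": 0, "rz": 0, "gripper": 30}, {"x": 0, "y": 0, "z": 0, "rx": 0, "ry": 0, "rz": 0, "gripper": 30}]}}

```text
time_s: 10.2
eef_pos: [0.5373, 0.0288, 0.1359]
tcp_rot: [0.977, -0.215, 0.0, -0.0]
force: [0.3, -0.1, -2.0]
finger_gap: 0.0343
```

```bash
python3 - <<'E'
from h import *
snap('wrist'); save('wrist','w6.png',s=1.5)
c=load('wrist'); W=cloud(c); p,r=pose()
uv=np.indices(W.shape[:2])
T=r.inv().apply(W.reshape(-1,3)-p).reshape(W.shape)
m=(abs(T[...,0])<.03)&(abs(T[...,1])<.0185)&(T[...,2]>-.03)&(T[...,2]<.02)&(np.hypot(uv[1]-384/1.5,uv[0]-390/1.5)<55)
Q=T[m]; zt=np.median(Q[:,2]); print(np.percentile(Q,[1,10,50,90,99],axis=0).round(4))
h=np.histogram(Q[:,2],bins=20); zt=h[1][h[0].argmax()]; print('top z',zt)
Q=Q[abs(Q[:,2]-zt)<.003][:,:2]
cc=circ(cv2.convexHull((Q*1e4).astype(np.float32)).reshape(-1,2).astype(float)/1e4);print(cc,(Q.min(0)+Q.max(0))/2)
off=r.apply([*cc[0],0]); print(off)
need(np.array([.5402-off[0],.025-off[1],.12]))
E
```

```text
[[-0.017  -0.0176 -0.0285]
 [-0.0128 -0.0151 -0.0143]
 [ 0.0014 -0.     -0.0123]
 [ 0.0151  0.0144  0.0041]
 [ 0.0164  0.0185  0.0097]]
top z -0.01336880987020415
(array([-0.00090453,  0.00030856]), np.float64(0.01925467978542575)) [-9.77389871e-04  2.67894442e-05]
[-9.50597167e-04  9.87073849e-05 -5.32865947e-07]
now [0.5378 0.0294 0.1359] yaw -0.4322 shift mm [ 5.   2.7 15.9] rot [-0.0006 -0.0004  0.    ]
```

View pics/w6.png

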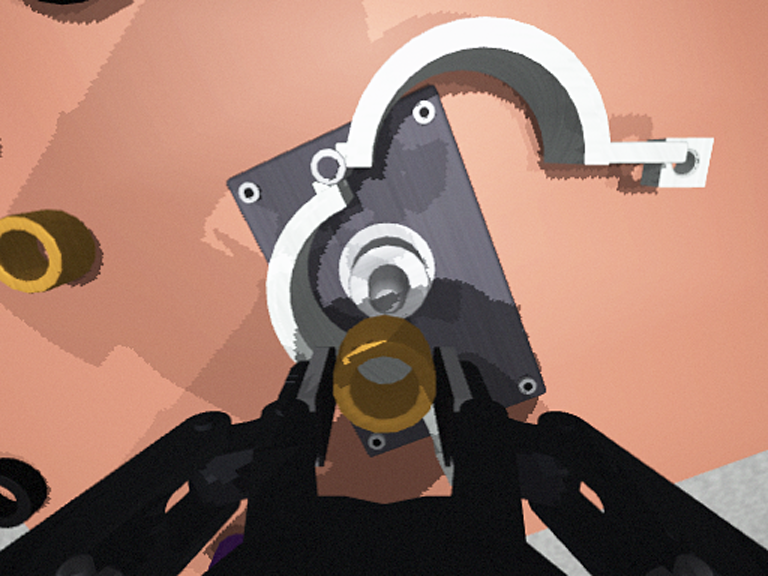

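Call:
{"api": "servo_tool", "payload": {"steps": [{"x": 5, "y": 2.7, "z": 10, "rx": 0, "ry": 0, "rz": 0, "gripper": 30}, {"x": 0, "y": 0, "z": 20, "rx": 0, "ry": 0, "rz": 0, "gripper": 30}, {"x": 0, "y": 0, "z": 12, "rx": 0, "ry": 0, "rz": 0, "gripper": 30}, {"x": 0, "y": 0, "z": 0, "rx": 0, "ry": 0, "rz": 0, "gripper": 30}, {"x": 0, "y": 0, "z": 0, "rx": 0, "ry": 0, "rz": 0, "gripper": 30}]}}

```text
time_s: 10.88
eef_pos: [0.5415, 0.0249, 0.094]
tcp_rot: [0.977, -0.214, 0.0, 0.0]
force: [0.3, 1.0, -0.8]
finger_gap: 0.0347
```

```bash
python3 - <<'E'
from h import *
need([.5411,.0249,.0545])
E
```

```text
now [0.5415 0.0249 0.094 ] yaw -0.4313 shift mm [-0.4  0.2 39.5] rot [-0.0001 -0.0004  0.    ]
```

Call:
{"api": "servo_tool", "payload": {"steps": [{"x": -0.4, "y": 0.1, "z": 8, "rx": 0, "ry": 0, "rz": 0, "gripper": 30}, {"x": 0, "y": 0, "z": 8, "rx": 0, "ry": 0, "rz": 0, "gripper": 30}, {"x": 0, "y": 0, "z": 8, "rx": 0, "ry": 0, "rz": 0, "gripper": 30}, {"x": 0, "y": 0, "z": 8, "rx": 0, "ry": 0, "rz": 0, "gripper": 30}, {"x": 0, "y": 0, "z": 5, "rx": 0, "ry": 0, "rz": 0, "gripper": 30}, {"x": 0, "y": 0, "z": 0, "rx": 0, "ry": 0, "rz": 0, "gripper": 30}]}}

```text
time_s: 11.62
eef_pos: [0.5406, 0.0247, 0.0563]
tcp_rot: [0.977, -0.214, -0.0, 0.0]
force: [0.1, 0.3, -1.4]
finger_gap: 0.0346
```

Call:
{"api": "servo_tool", "payload": {"steps": [{"x": 0, "y": 0, "z": 2, "rx": 0, "ry": 0, "rz": 0, "gripper": 30}, {"x": 0, "y": 0, "z": 0.8, "rx": 0, "ry": 0, "rz": 0, "gripper": 30}, {"x": 0, "y": 0, "z": 0, "rx": 0, "ry": 0, "rz": 0, "gripper": 46}, {"x": 0, "y": 0, "z": 0, "rx": 0, "ry": 0, "rz": 0, "gripper": 46}, {"x": 0, "y": 0, "z": 0, "rx": 0, "ry": 0, "rz": 0, "gripper": 46}, {"x": 0, "y": 0, "z": -20, "rx": 0, "ry": 0, "rz": 0, "gripper": 46}, {"x": 0, "y": 0, "z": -50, "rx": 0, "ry": 0, "rz": 0, "gripper": 46}, {"x": 0, "y": 0, "z": -50, "rx": 0, "ry": 0, "rz": 0, "gripper": 46}, {"x": 0, "y": 0, "z": -10, "rx": 0, "ry": 0, "rz": 0, "gripper": 46}, {"x": 0, "y": 0, "z": 0, "rx": 0, "ry": 0, "rz": 0, "gripper": 46}]}}

```text
time_s: 12.88
eef_pos: [0.5408, 0.0249, 0.1843]
tcp_rot: [0.977, -0.214, 0.001, -0.001]
force: [0.1, 0.6, -0.3]
finger_gap: 0.0458
```

```bash
python3 - <<'E'
from h import *
snap('wrist'); save('wrist','w7.png',s=1.5)
c=load('wrist');W=cloud(c);uv=np.indices(W.shape[:2])
d=np.hypot(W[...,0]-.5402,W[...,1]-.025)
for a,b in [(.0125,.0165),(.0195,.022)]:
  m=(d>a)&(d<b)&(W[...,2]<.1)
  print('z',np.nanpercentile(W[m][:,2],[5,25,50,75,95]).round(4))
need([.5402,.025,.1])
E
```

```text
z [0.0663 0.067  0.0675 0.0679 0.0686]
z [0.0298 0.0417 0.0422 0.0426 0.0433]
now [0.5401 0.0247 0.1831] yaw -0.432 shift mm [ 0.  -0.3 83.1] rot [0.0001 0.0008 0.    ]
```

View pics/w7.png

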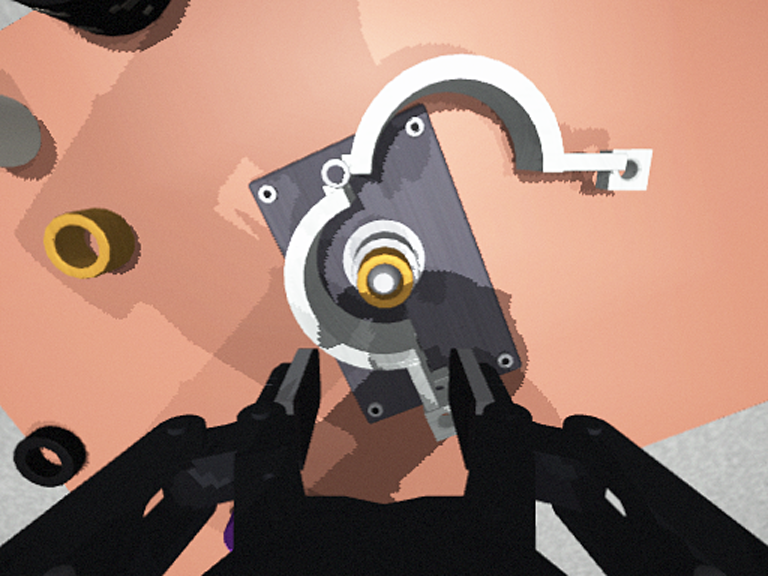

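```bash
python3 - <<'E'
from h import *
print(env.get_state()['qpos'].round(3))
need([.579,-.1268,.035],-.42)
c=load('wrist');W=cloud(c);uv=np.indices(W.shape[:2])
print('hinge',ray(c,335/1.5-.2,174.5/1.5-.2,.07),'hole',ray(c,629/1.5-.2,168/1.5-.2,.0485),'flange edges')
for v in range(97,125,2): print(v,W[v,395].round(4))
E
```

```text
[ 4.080e-01  1.770e-01 -3.530e-01 -1.000e-03 -1.041e+00  7.310e-01]
now [0.5401 0.0247 0.1831] yaw -0.432 shift mm [ 98.9 121.3 148.1] rot [ 0.0001  0.0008 -0.012 ]
hinge [0.6097669  0.02356102 0.07      ] hole [ 0.53730595 -0.14098959  0.0485    ] flange edges
97 [ 0.5514 -0.144   0.0021]
99 [ 0.5493 -0.1438  0.0013]
101 [ 0.5474 -0.143   0.0016]
103 [ 0.5577 -0.1153  0.0667]
105 [ 0.5562 -0.1145  0.0675]
107 [ 0.5548 -0.1137  0.068 ]
109 [ 0.5531 -0.1134  0.0676]
111 [ 0.5514 -0.113   0.0675]
113 [ 0.5353 -0.1394  0.0013]
115 [ 5.330e-01 -1.393e-01  1.000e-04]
117 [ 0.5312 -0.1382  0.0012]
119 [ 0.5293 -0.1373  0.002 ]
121 [ 0.5272 -0.1367  0.0019]
123 [ 0.5249 -0.1366  0.0006]
```

Call:
{"api": "servo_tool", "payload": {"steps": [{"x": 25, "y": 25, "z": 0, "rx": 0, "ry": 0, "rz": -0.012, "gripper": 0}, {"x": 40, "y": 45, "z": 0, "rx": 0, "ry": 0, "rz": 0, "gripper": 0}, {"x": 35, "y": 45, "z": 20, "rx": 0, "ry": 0, "rz": 0, "gripper": 0}, {"x": 0, "y": 6, "z": 40, "rx": 0, "ry": 0, "rz": 0, "gripper": 0}, {"x": 0, "y": 0, "z": 50, "rx": 0, "ry": 0, "rz": 0, "gripper": 0}, {"x": 0, "y": 0, "z": 38, "rx": 0, "ry": 0, "rz": 0, "gripper": 0}, {"x": 0, "y": 0, "z": 0, "rx": 0, "ry": 0, "rz": 0, "gripper": 0}], "force": 30}}

```text
time_s: 13.8
eef_pos: [0.5786, -0.127, 0.0313]
tcp_rot: [0.978, -0.209, -0.005, 0.001]
force: [0.2, 0.5, -0.3]
finger_gap: -0.0
```

```bash
cat >> h.py <<'E'
H=np.array([.610,.023]); PHI=-.028
def local():
    p,r=pose(); X=r.apply([1,0,0]); yaw=np.arctan2(X[1],X[0]); th=yaw+np.pi/2  # local x axis dir if flush
    a=np.array([np.cos(th),np.sin(th)]); b=np.array([-a[1],a[0]]); d=p[:2]-H
    print('tool in swing frame (if flush): x %.1f y %.1f'%(1e3*d@a,1e3*d@b),'theta',round(th-PHI,3),'z',p[2].round(4),env.get_state()['force'].round(1))
E
python3 -c "
from h import *
local()"
```

```text
tool in swing frame (if flush): x -149.8 y -32.6 theta 1.178 z 0.0313 [ 0.2  0.5 -0.3]
```

Call:
{"api": "servo_tool", "payload": {"steps": [{"x": -6, "y": 0, "z": 0, "rx": 0, "ry": 0, "rz": 0, "gripper": 0}, {"x": -6, "y": 0, "z": 0, "rx": 0, "ry": 0, "rz": 0, "gripper": 0}, {"x": -9, "y": 1, "z": 0, "rx": 0, "ry": 0, "rz": 0.06, "gripper": 0}, {"x": -15, "y": 1.35, "z": 0, "rx": 0, "ry": 0, "rz": 0.1, "gripper": 0}, {"x": -15, "y": 1.35, "z": 0, "rx": 0, "ry": 0, "rz": 0.1, "gripper": 0}]}}

```text
time_s: 14.42
eef_pos: [0.5363, -0.1059, 0.0378]
tcp_rot: [0.942, -0.335, 0.002, -0.001]
force: [1.9, -0.6, -1.0]
finger_gap: 0.0
```

```bash
python3 -c "
from h import *
local()
snap('top');save('top','t1.png',(200,120,360,260),4)"
```

```text
tool in swing frame (if flush): x -146.5 y -24.1 theta 0.916 z 0.0378 [ 1.9 -0.6 -1. ]
```

View pics/t1.png

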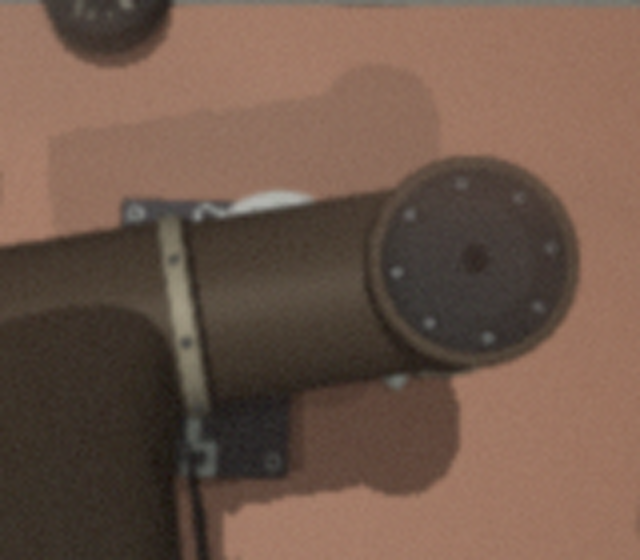

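Call:
{"api": "servo_tool", "payload": {"steps": [{"x": -15, "y": 3, "z": 0, "rx": 0, "ry": 0, "rz": 0.1, "gripper": 0}, {"x": -15, "y": 3, "z": 0, "rx": 0, "ry": 0, "rz": 0.1, "gripper": 0}, {"x": -15, "y": 3, "z": 0, "rx": 0, "ry": 0, "rz": 0.1, "gripper": 0}, {"x": -15, "y": 3, "z": 0, "rx": 0, "ry": 0, "rz": 0.1, "gripper": 0}]}}

```text
time_s: 14.98
eef_pos: [0.4879, -0.0697, 0.0376]
tcp_rot: [0.858, -0.514, 0.002, -0.001]
force: [2.7, -0.9, -0.4]
finger_gap: -0.0001
```

```bash
python3 -c "
from h import *
local()
snap('wrist');save('wrist','w8.png',s=1.5)"
```

```text
tool in swing frame (if flush): x -151.3 y -24.3 theta 0.518 z 0.0376 [ 2.7 -0.9 -0.4]
```

View pics/w8.png

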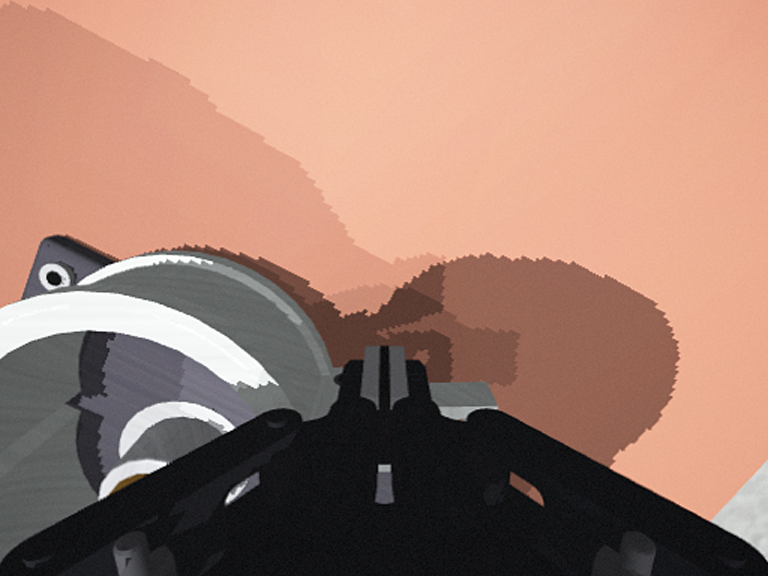

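Call:
{"api": "servo_tool", "payload": {"steps": [{"x": -15, "y": 2, "z": 0, "rx": 0, "ry": 0, "rz": 0.1, "gripper": 0}, {"x": -15, "y": 2, "z": 0, "rx": 0, "ry": 0, "rz": 0.1, "gripper": 0}, {"x": -15, "y": 2, "z": 0, "rx": 0, "ry": 0, "rz": 0.1, "gripper": 0}, {"x": -9, "y": 1, "z": 0, "rx": 0, "ry": 0, "rz": 0.06, "gripper": 0}]}}

```text
time_s: 15.52
eef_pos: [0.4619, -0.0219, 0.0371]
tcp_rot: [0.752, -0.659, 0.001, -0.001]
force: [0.8, -1.3, 1.5]
finger_gap: -0.0002
```

```bash
python3 -c "
from h import *
local()"
```

```text
tool in swing frame (if flush): x -152.7 y -24.9 theta 0.16 z 0.0371 [ 0.8 -1.3  1.5]
```

Call:
{"api": "servo_tool", "payload": {"steps": [{"x": -7, "y": 1, "z": 0, "rx": 0, "ry": 0, "rz": 0.05, "gripper": 0}, {"x": -6, "y": 1, "z": 0, "rx": 0, "ry": 0, "rz": 0.04, "gripper": 0}, {"x": -4, "y": 0.5, "z": 0, "rx": 0, "ry": 0, "rz": 0.03, "gripper": 0}, {"x": 0, "y": 0, "z": 0, "rx": 0, "ry": 0, "rz": 0, "gripper": 0}]}}

```text
time_s: 16.02
eef_pos: [0.4576, -0.0055, 0.0367]
tcp_rot: [0.712, -0.702, 0.0, -0.001]
force: [0.8, 0.9, -0.6]
finger_gap: 0.0002
```

```bash
python3 -c "
from h import *
local()"
```

```text
tool in swing frame (if flush): x -152.8 y -26.3 theta 0.042 z 0.0367 [ 0.8  0.9 -0.6]
```

Call:
{"api": "servo_tool", "payload": {"steps": [{"x": -2, "y": 0, "z": 0, "rx": 0, "ry": 0, "rz": 0.015, "gripper": 0}, {"x": -2, "y": 0, "z": 0, "rx": 0, "ry": 0, "rz": 0.015, "gripper": 0}, {"x": -1.5, "y": 0, "z": 0, "rx": 0, "ry": 0, "rz": 0.01, "gripper": 0}, {"x": 0, "y": 0, "z": 0, "rx": 0, "ry": 0, "rz": 0, "gripper": 0}]}}

```text
time_s: 16.52
eef_pos: [0.457, -0.0002, 0.0358]
tcp_rot: [-0.697, 0.717, 0.0, -0.0]
force: [-1.0, -1.0, 0.9]
finger_gap: 0.0001
```

```bash
python3 -c "
from h import *
local()"
```

```text
tool in swing frame (if flush): x -152.3 y -27.6 theta -0.001 z 0.0358 [-1.  -1.   0.9]
```

Call:
{"api": "servo_tool", "payload": {"steps": [{"x": -2, "y": 0, "z": 0, "rx": 0, "ry": 0, "rz": 0, "gripper": 0}, {"x": -1, "y": 0, "z": 0, "rx": 0, "ry": 0, "rz": 0, "gripper": 0}, {"x": 0, "y": 0, "z": 0, "rx": 0, "ry": 0, "rz": 0, "gripper": 0}]}}

```text
time_s: 16.9
eef_pos: [0.457, 0.0028, 0.0358]
tcp_rot: [-0.697, 0.717, 0.0, -0.0]
force: [-1.5, -1.2, -0.0]
finger_gap: -0.0
```

```bash
python3 -c "
from h import *
local()"
```

```text
tool in swing frame (if flush): x -152.3 y -24.6 theta -0.001 z 0.0358 [-1.5 -1.2 -0. ]
```

Call:
{"api": "servo_tool", "payload": {"steps": [{"x": -2, "y": 0, "z": 0, "rx": 0, "ry": 0, "rz": 0, "gripper": 0}, {"x": -1, "y": 0, "z": 0, "rx": 0, "ry": 0, "rz": 0, "gripper": 0}, {"x": 0, "y": 0, "z": 0, "rx": 0, "ry": 0, "rz": 0, "gripper": 0}]}}

```text
time_s: 17.27
eef_pos: [0.4573, 0.0059, 0.0359]
tcp_rot: [-0.697, 0.717, -0.0, 0.0]
force: [-1.6, -0.8, -0.5]
finger_gap: -0.0001
```

```bash
python3 -c "
from h import *
local()
snap('wrist');save('wrist','w9.png',s=1.5)"
```

```text
tool in swing frame (if flush): x -152.1 y -21.5 theta -0.001 z 0.0359 [-1.6 -0.8 -0.5]
```

View pics/w9.png

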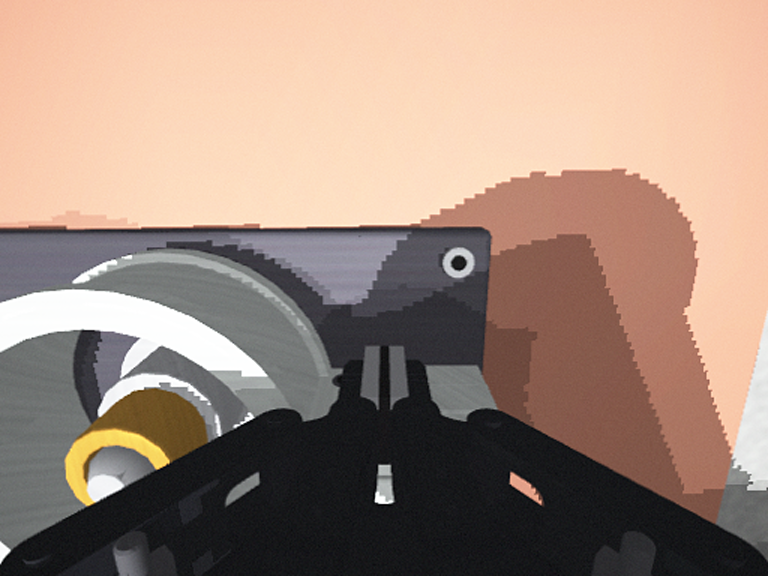

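Call:
{"api": "servo_tool", "payload": {"steps": [{"x": -1.5, "y": 0, "z": 0, "rx": 0, "ry": 0, "rz": 0, "gripper": 0}, {"x": -1, "y": 0, "z": 0, "rx": 0, "ry": 0, "rz": 0, "gripper": 0}, {"x": 0, "y": 0, "z": 0, "rx": 0, "ry": 0, "rz": 0, "gripper": 0}]}}

```text
time_s: 17.7
eef_pos: [0.4573, 0.0067, 0.0359]
tcp_rot: [-0.697, 0.717, -0.001, -0.001]
force: [4.8, -15.2, -0.9]
finger_gap: 0.0002
```

```bash
python3 -c "
from h import *
local()"
```

```text
tool in swing frame (if flush): x -152.2 y -20.6 theta -0.001 z 0.0359 [  4.8 -15.2  -0.9]
```

Call:
{"api": "servo_tool", "payload": {"steps": [{"x": 10, "y": 0, "z": 0, "rx": 0, "ry": 0, "rz": 0, "gripper": 0}, {"x": 15, "y": 0, "z": -20, "rx": 0, "ry": 0, "rz": 0, "gripper": 10}, {"x": 10, "y": 0, "z": -50, "rx": 0, "ry": 0, "rz": 0, "gripper": 20}, {"x": 0, "y": 0, "z": -50, "rx": 0, "ry": 0, "rz": 0, "gripper": 38}, {"x": 0, "y": 0, "z": -40, "rx": 0, "ry": 0, "rz": 0, "gripper": 38}, {"x": 0, "y": 0, "z": 0, "rx": 0, "ry": 0, "rz": 0, "gripper": 38}]}}

```text
time_s: 18.45
eef_pos: [0.4586, -0.0261, 0.1994]
tcp_rot: [-0.697, 0.717, -0.002, 0.004]
force: [0.7, 0.4, -0.4]
finger_gap: 0.038
```

```bash
python3 - <<'E'
from h import *
snap('wrist');save('wrist','w10.png',s=1.5)
need([.3927,-.3364,.2],-.279)
print(env.get_state()['qpos'].round(2))
E
```

```text
now [ 0.4573 -0.0263  0.1974] yaw -1.5998 shift mm [311.9  55.6  -3.5] rot [-4.9000e-03 -9.0000e-04 -1.3208e+00]
[ 0.37  0.02 -0.5  -0.   -1.05 -0.4 ]
```

View pics/w10.png

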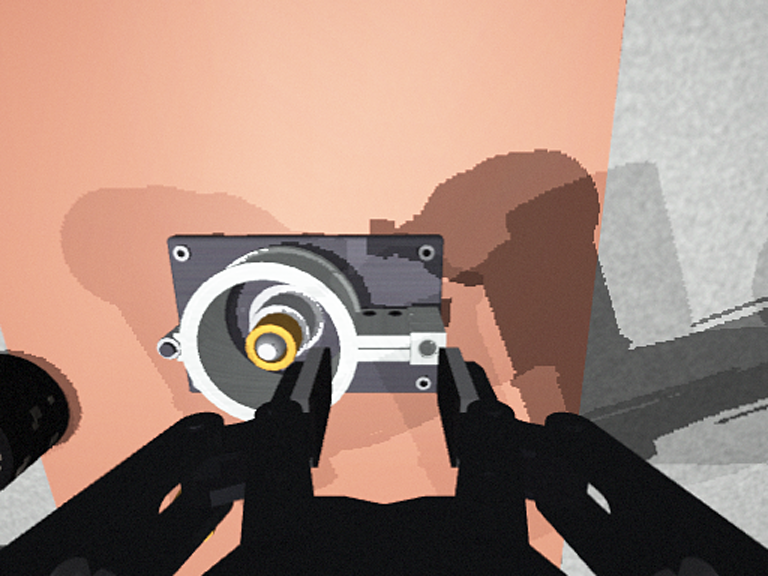

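```bash
python3 - <<'E'
from h import *
save('wrist','w10c.png',(225,190,325,260),7)
c=load('wrist')
print('hole',ray(c,427.5/1.5-.2,347/1.5-.2,.067),'post',ray(c,269/1.5-.2,345/1.5-.2,.072),'hinge',ray(c,168/1.5-.2,349/1.5-.2,.07))
E
```

```text
hole [0.43060212 0.0270235  0.067     ] post [0.53838131 0.0204111  0.072     ] hinge [0.60902905 0.02252762 0.07      ]
```

View pics/w10c.png

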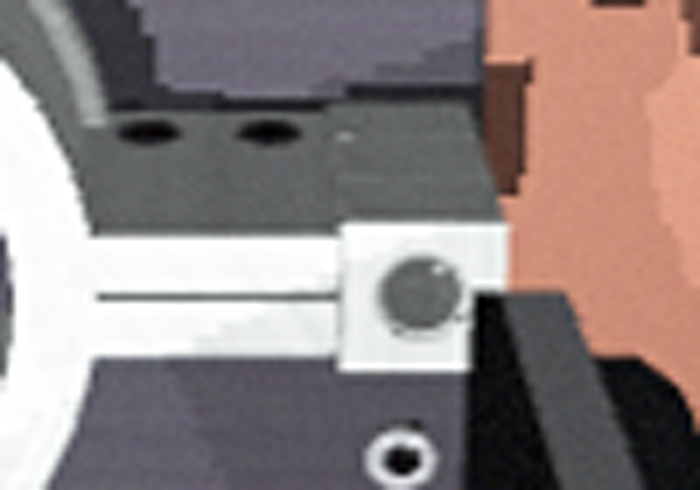

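Call:
{"api": "servo_tool", "payload": {"steps": [{"x": 35, "y": 7, "z": 0, "rx": 0, "ry": 0, "rz": 0, "gripper": 38}, {"x": 50, "y": 9, "z": 0, "rx": 0, "ry": 0, "rz": 0, "gripper": 38}, {"x": 52, "y": 9, "z": 0, "rx": 0, "ry": 0, "rz": 0, "gripper": 38}, {"x": 52, "y": 9, "z": 0, "rx": 0, "ry": 0, "rz": 0, "gripper": 38}, {"x": 52, "y": 9, "z": 0, "rx": 0, "ry": 0, "rz": 0, "gripper": 38}, {"x": 45, "y": 9, "z": 0, "rx": 0, "ry": 0, "rz": 0, "gripper": 38}, {"x": 25, "y": 4, "z": 0, "rx": 0, "ry": 0, "rz": 0, "gripper": 38}, {"x": 0, "y": 0, "z": 0, "rx": 0, "ry": 0, "rz": -0.16, "gripper": 38}, {"x": 0, "y": 0, "z": 0, "rx": 0, "ry": 0, "rz": -0.18, "gripper": 38}, {"x": 0, "y": 0, "z": 0, "rx": 0, "ry": 0, "rz": -0.18, "gripper": 38}, {"x": 0, "y": 0, "z": 0, "rx": 0, "ry": 0, "rz": -0.18, "gripper": 38}, {"x": 0, "y": 0, "z": 0, "rx": 0, "ry": 0, "rz": -0.18, "gripper": 38}, {"x": 0, "y": 0, "z": 0, "rx": 0, "ry": 0, "rz": -0.18, "gripper": 38}, {"x": 0, "y": 0, "z": 0, "rx": 0, "ry": 0, "rz": -0.18, "gripper": 38}, {"x": 0, "y": 0, "z": 0, "rx": 0, "ry": 0, "rz": -0.08, "gripper": 38}, {"x": 0, "y": 0, "z": 0, "rx": 0, "ry": 0, "rz": 0, "gripper": 38}]}}

```text
time_s: 20.5
eef_pos: [0.3909, -0.3357, 0.1946]
tcp_rot: [0.99, -0.14, -0.001, -0.0]
force: [-0.3, 0.7, -0.2]
finger_gap: 0.0379
```

```bash
python3 - <<'E'
from h import *
snap('wrist');save('wrist','w11.png',s=1.5)
c=load('wrist');W=cloud(c)
for n,q,z in [('red',(.3927,-.3364),.081),('spare',(.4497,-.3527),.071)]:
  d=np.hypot(W[...,0]-q[0],W[...,1]-q[1]); m=(d<.02)&(abs(W[...,2]-z)<.003);P=W[m]
  print(n,len(P),P.mean(0),circ(cv2.convexHull((P[:,:2]*1e4).astype(np.float32)).reshape(-1,2).astype(float)/1e4))
need([.3927,-.3364,.075],-.279)
E
```

```text
red 310 [ 0.39141167 -0.3389835   0.08102749] (array([ 0.39072246, -0.33879743]), np.float64(0.00930254167049873))
spare 352 [ 0.44850541 -0.3554391   0.07101629] (array([ 0.44836144, -0.35531169]), np.float64(0.009254683970501602))
now [ 0.391  -0.3357  0.1948] yaw -0.2817 shift mm [  2.    0.2 119.8] rot [-0.0004  0.0015 -0.0027]
```

View pics/w11.png

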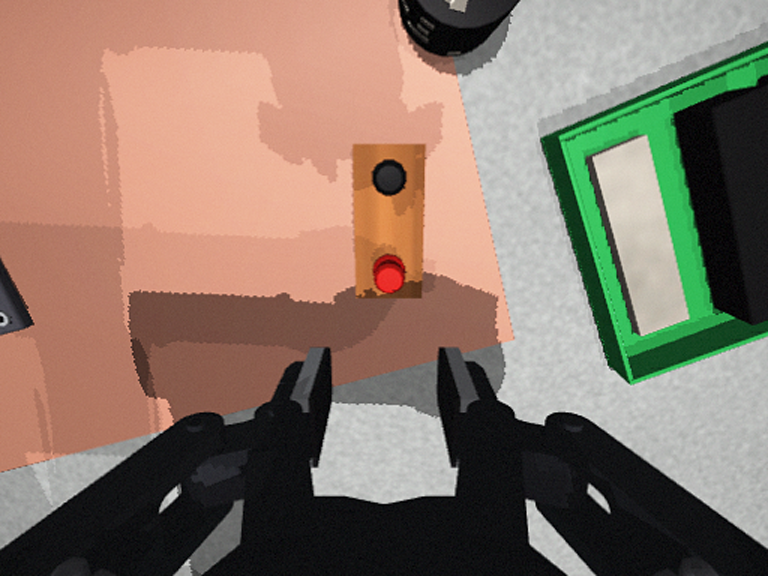

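```bash
python3 - <<'E'
from h import *
need([.3909,-.3389,.062],-.279)
E
```

```text
now [ 0.391  -0.3357  0.1948] yaw -0.2817 shift mm [  1.    3.1 132.8] rot [-0.0004  0.0015 -0.0027]
```

Call:
{"api": "servo_tool", "payload": {"steps": [{"x": 1, "y": 3.1, "z": 40, "rx": 0, "ry": 0, "rz": -0.003, "gripper": 38}, {"x": 0, "y": 0, "z": 50, "rx": 0, "ry": 0, "rz": 0, "gripper": 38}, {"x": 0, "y": 0, "z": 30, "rx": 0, "ry": 0, "rz": 0, "gripper": 38}, {"x": 0, "y": 0, "z": 12, "rx": 0, "ry": 0, "rz": 0, "gripper": 38}, {"x": 0, "y": 0, "z": 0, "rx": 0, "ry": 0, "rz": 0, "gripper": 38}, {"x": 0, "y": 0, "z": 0, "rx": 0, "ry": 0, "rz": 0, "gripper": 15}, {"x": 0, "y": 0, "z": 0, "rx": 0, "ry": 0, "rz": 0, "gripper": 15}, {"x": 0, "y": 0, "z": 0, "rx": 0, "ry": 0, "rz": 0, "gripper": 15}, {"x": 0, "y": 0, "z": 0, "rx": 0, "ry": 0, "rz": 0, "gripper": 15}], "force": 40}}

```text
time_s: 21.68
eef_pos: [0.3924, -0.3396, 0.0652]
tcp_rot: [0.99, -0.138, 0.001, 0.0]
force: [0.5, 2.2, 6.3]
finger_gap: 0.0182
```

Call:
{"api": "servo_tool", "payload": {"steps": [{"x": 0, "y": 0, "z": -15, "rx": 0, "ry": 0, "rz": 0, "gripper": 15}, {"x": 0, "y": 0, "z": -30, "rx": 0, "ry": 0, "rz": 0, "gripper": 15}, {"x": 0, "y": 0, "z": -40, "rx": 0, "ry": 0, "rz": 0, "gripper": 15}, {"x": 0, "y": 0, "z": -20, "rx": 0, "ry": 0, "rz": 0, "gripper": 15}, {"x": 0, "y": 0, "z": 0, "rx": 0, "ry": 0, "rz": 0, "gripper": 15}]}}

```text
time_s: 22.3
eef_pos: [0.3922, -0.3396, 0.1713]
tcp_rot: [0.99, -0.138, 0.002, 0.0]
force: [-0.2, 0.6, 0.6]
finger_gap: 0.0179
```

```bash
python3 - <<'E'
from h import *
snap('wrist');save('wrist','w12.png',s=1.5)
snap('side');save('side','s12.png',s=1.5)
need([.39,.028,.17],-.028)
E
```

```text
now [ 0.391  -0.3389  0.1688] yaw -0.2771 shift mm [-101.3 -352.7   -1. ] rot [-4.000e-04 -1.000e-04 -2.491e-01]
```

View pics/w12.png

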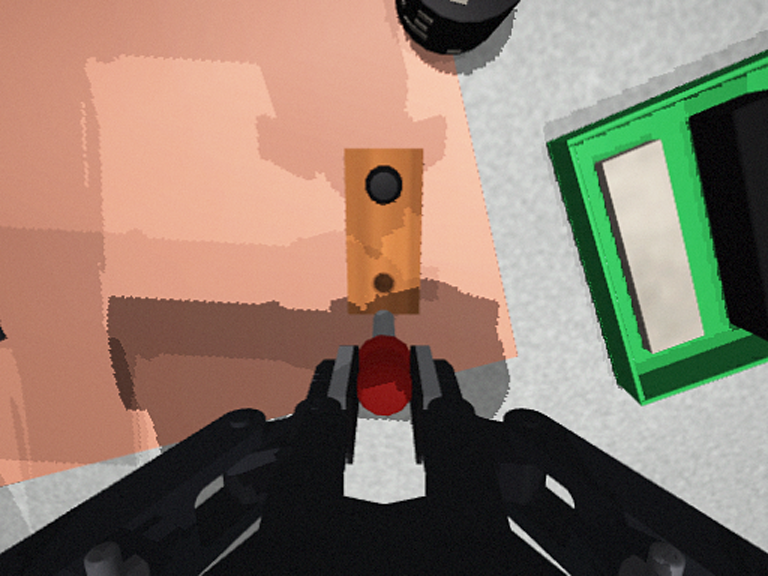

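View pics/s12.png

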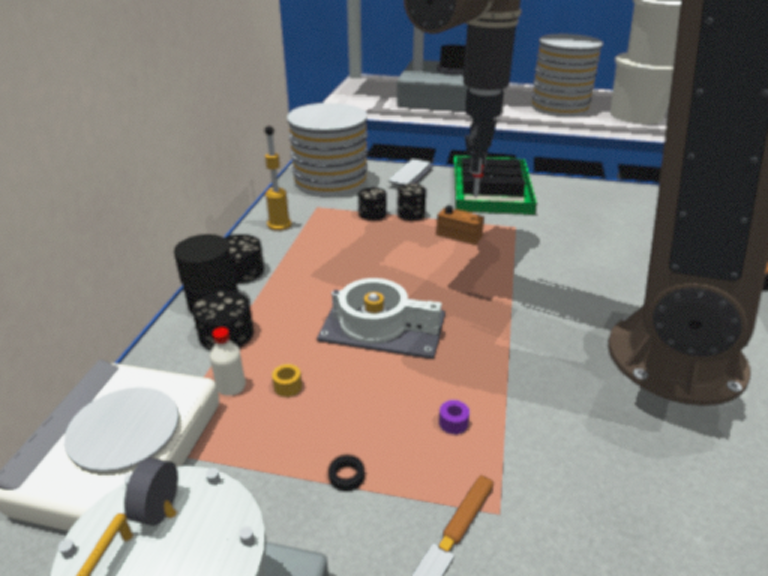

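```bash
cat >> h.py <<'E'
def pinaxis():
    c=load('wrist');W=cloud(c);p,r=pose();E=np.array(c['extrinsics'])
    T=r.inv().apply(W.reshape(-1,3)-p); px=c['pixels'].reshape(-1,3).astype(int)
    red=(px[:,0]>70)&(px[:,1]<50)&(px[:,2]<50)&(np.abs(T[:,0])<.015)&(np.abs(T[:,1])<.015)&(T[:,2]<.015)
    Q=T[red]; top=Q[Q[:,2]<np.percentile(Q[:,2],15)+.001]
    zt=Q[:,2].min()
    h=np.histogram(Q[:,2],bins=24); zt=h[1][h[0].argmax()]+np.diff(h[1])[0]/2
    t=Q[abs(Q[:,2]-zt)<.0025]; cc=circ(cv2.convexHull((t[:,:2]*1e4).astype(np.float32)).reshape(-1,2).astype(float)/1e4)
    print('knob top z',zt.round(4),cc,len(t))
    sh=(np.abs(T[:,0])<.02)&(np.abs(T[:,1])<.02)&(T[:,2]>.012)&(T[:,2]<.07)
    S=T[sh]; print('shank',len(S),S[:,2].min(),S[:,2].max())
    for a in np.arange(.012,.068,.008):
        s=S[(S[:,2]>=a)&(S[:,2]<a+.008)]
        if len(s)>3: print(round(a+.004,3),len(s),'y mid',((s[:,1].min()+s[:,1].max())/2).round(4),'ymed',np.median(s[:,1]).round(4),'x max',s[:,0].max().round(4))
E
python3 -c "
from h import *
pinaxis()"
```

```text
knob top z -0.0188 (array([0.00017654, 0.0007476 ]), np.float64(0.00892920257414397)) 894
shank 229 0.019070737354660496 0.051844510260062905
0.024 63 y mid 0.0002 ymed 0.0002 x max 0.0049
0.032 60 y mid 0.0002 ymed 0.0002 x max 0.0047
0.04 60 y mid 0.0002 ymed 0.0002 x max 0.0048
0.048 45 y mid 0.0002 ymed 0.0002 x max 0.0049
```

```bash
python3 - <<'E'
from h import *
need([.4307,.0277,.15],-.028)
E
```

```text
now [ 0.391  -0.3389  0.1688] yaw -0.2771 shift mm [ -62.1 -363.5   19. ] rot [-4.000e-04 -1.000e-04 -2.491e-01]
```

Call:
{"api": "servo_tool", "payload": {"steps": [{"x": -6, "y": -35, "z": 0, "rx": 0, "ry": 0, "rz": 0, "gripper": 15}, {"x": -8, "y": -50, "z": 0, "rx": 0, "ry": 0, "rz": 0, "gripper": 15}, {"x": -9, "y": -52, "z": 0, "rx": 0, "ry": 0, "rz": 0, "gripper": 15}, {"x": -9, "y": -52, "z": 0, "rx": 0, "ry": 0, "rz": 0, "gripper": 15}, {"x": -9, "y": -52, "z": 0, "rx": 0, "ry": 0, "rz": 0, "gripper": 15}, {"x": -9, "y": -50, "z": 0, "rx": 0, "ry": 0, "rz": 0, "gripper": 15}, {"x": -7, "y": -42, "z": 4, "rx": 0, "ry": 0, "rz": 0, "gripper": 15}, {"x": -5, "y": -30.5, "z": 5, "rx": 0, "ry": 0, "rz": 0, "gripper": 15}, {"x": 0, "y": 0, "z": 5, "rx": 0, "ry": 0, "rz": -0.12, "gripper": 15}, {"x": 0, "y": 0, "z": 5, "rx": 0, "ry": 0, "rz": -0.13, "gripper": 15}, {"x": 0, "y": 0, "z": 0, "rx": 0, "ry": 0, "rz": 0, "gripper": 15}, {"x": 0, "y": 0, "z": 0, "rx": 0, "ry": 0, "rz": 0, "gripper": 15}]}}

```text
time_s: 23.9
eef_pos: [0.4309, 0.0272, 0.1496]
tcp_rot: [1.0, -0.015, -0.0, 0.0]
force: [-0.0, -0.0, -0.7]
finger_gap: 0.0181
```

```bash
python3 - <<'E'
from h import *
snap('wrist');save('wrist','w13.png',s=1.5)
need([.4307,.0277,.14],-.028); pinaxis()
E
```

```text
now [0.431  0.0272 0.1498] yaw -0.0294 shift mm [-0.3 -0.5  9.8] rot [ 0.0003  0.0004 -0.0014]
knob top z -0.0158 (array([-0.0013987 ,  0.00023921]), np.float64(0.00912641116641292)) 939
shank 228 0.022273090973314095 0.053946985963041545
0.024 38 y mid -0.0005 ymed -0.0002 x max 0.0029
0.032 66 y mid -0.0002 ymed -0.0002 x max 0.003
0.04 62 y mid -0.0003 ymed -0.0002 x max 0.0028
0.048 50 y mid -0.0003 ymed -0.0002 x max 0.0029
0.056 12 y mid -0.0003 ymed -0.0003 x max 0.0026
```

View pics/w13.png

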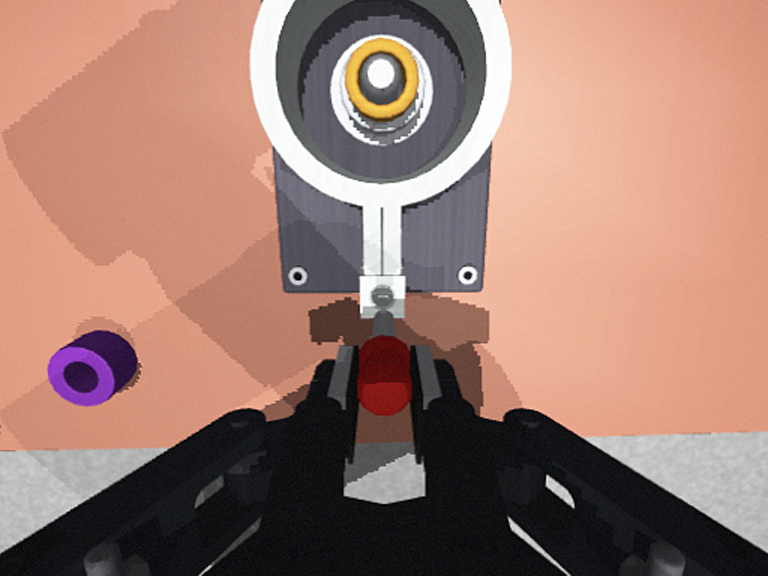

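```bash
python3 - <<'E'
from h import *
c=load('wrist');W=cloud(c)
save('wrist','w13c.png',(225,170,285,230),10)
P=W.reshape(-1,3);px=c['pixels'].reshape(-1,3)
m=(abs(P[:,0]-.431)<.02)&(abs(P[:,1]-.027)<.02)&(P[:,2]>.094)&(P[:,2]<.13)
S=P[m];print('shank world x max',np.percentile(S[:,0],[95,99]),'y',S[:,1].min(),S[:,1].max(),'zmin',S[:,2].min())
# lug edges
m=(abs(P[:,2]-.067)<.002)&(P[:,0]<.4425)&(P[:,0]>.40)&(abs(P[:,1]-.027)<.02)
L=P[m];print('lug y',np.percentile(L[:,1],[1,99]),'x',L[:,0].min(),L[:,0].max())
E
```

```text
shank world x max [0.43378656 0.43392462] y 0.0225714459426591 0.03239252436701551 zmin 0.09581431543637378
lug y [0.01680636 0.04006901] x 0.418051234386111 0.44240910987245397
```

View pics/w13c.png

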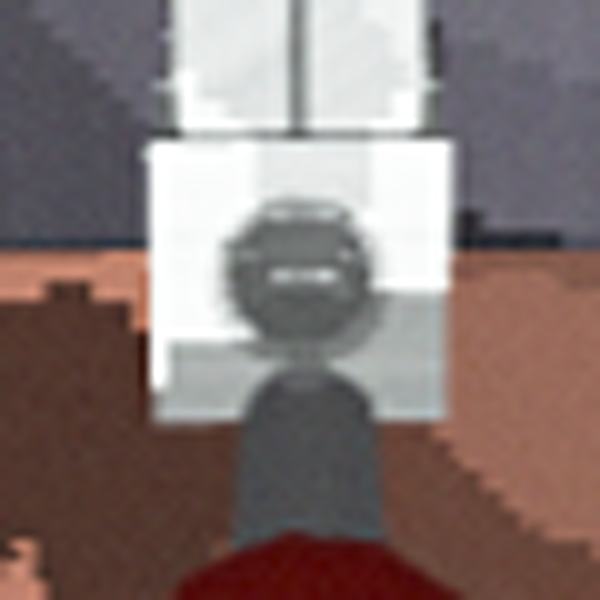

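```bash
python3 - <<'E'
from h import *
c=load('wrist')
f=lambda u,v:ray(c,225+(u+.5)/10-.5,170+(v+.5)/10-.5,.067).round(4)
print('hole',f(300,278)); q=[f(148,140),f(455,140),f(450,420),f(154,420)]; print(q,np.mean(q,0))
print('post',ray(c,381/1.5-.2,72.5/1.5-.2,.072))
E
```

```text
hole [0.4307 0.0279 0.067 ]
[array([0.4427, 0.0398, 0.067 ]), array([0.442 , 0.0151, 0.067 ]), array([0.4179, 0.0159, 0.067 ]), array([0.4187, 0.0404, 0.067 ])] [0.430325 0.0278   0.067   ]
post [0.54078001 0.02487596 0.072     ]
```

Call:
{"api": "servo_tool", "payload": {"steps": [{"x": 1.6, "y": -0.3, "z": 8, "rx": 0, "ry": 0, "rz": 0, "gripper": 15}, {"x": 0, "y": 0, "z": 9, "rx": 0, "ry": 0, "rz": 0, "gripper": 15}, {"x": 0, "y": 0, "z": 0, "rx": 0, "ry": 0, "rz": 0, "gripper": 15}, {"x": 0, "y": 0, "z": 0, "rx": 0, "ry": 0, "rz": 0, "gripper": 15}]}}

```text
time_s: 24.45
eef_pos: [0.4327, 0.0276, 0.1328]
tcp_rot: [1.0, -0.013, -0.0, 0.0]
force: [-0.2, -0.3, -0.7]
finger_gap: 0.0179
```

```bash
python3 - <<'E'
from h import *
snap('wrist');c=load('wrist');W=cloud(c)
save('wrist','w14c.png',(220,170,290,240),9)
P=W.reshape(-1,3)
m=(abs(P[:,0]-.431)<.02)&(abs(P[:,1]-.027)<.02)&(P[:,2]>.078)&(P[:,2]<.11)
S=P[m];print('shank world x max',np.percentile(S[:,0],[95,99]),'y',S[:,1].min(),S[:,1].max(),'zmin',S[:,2].min())
m=(abs(P[:,2]-.067)<.002)&(P[:,0]<.45)&(P[:,0]>.40)&(abs(P[:,1]-.027)<.02)
L=P[m];print('lug y',np.percentile(L[:,1],[1,99]),'x',L[:,0].min(),L[:,0].max())
print(pose()[0])
E
```

```text
shank world x max [0.43570536 0.43584643] y 0.02298429805107044 0.03283154556417978 zmin 0.07861210132279672
lug y [0.01651285 0.03995323] x 0.4183395798771541 0.4499586720084586
[0.43285608 0.02764452 0.13299533]
```

View pics/w14c.png

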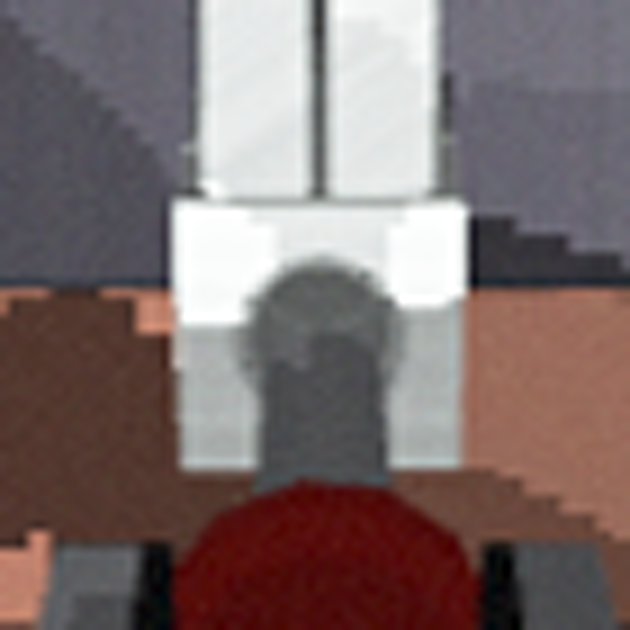

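Call:
{"api": "servo_tool", "payload": {"steps": [{"x": 0, "y": 0, "z": 6, "rx": 0, "ry": 0, "rz": 0, "gripper": 15}, {"x": 0, "y": 0, "z": 6, "rx": 0, "ry": 0, "rz": 0, "gripper": 15}, {"x": 0, "y": 0, "z": 6, "rx": 0, "ry": 0, "rz": 0, "gripper": 15}, {"x": 0, "y": 0, "z": 0, "rx": 0, "ry": 0, "rz": 0, "gripper": 15}]}}

```text
time_s: 25.0
eef_pos: [0.4323, 0.0275, 0.1143]
tcp_rot: [1.0, -0.013, -0.001, 0.0]
force: [0.0, 0.2, -0.2]
finger_gap: 0.0183
```

Call:
{"api": "servo_tool", "payload": {"steps": [{"x": 0, "y": 0, "z": 5, "rx": 0, "ry": 0, "rz": 0, "gripper": 15}, {"x": 0, "y": 0, "z": 5, "rx": 0, "ry": 0, "rz": 0, "gripper": 15}, {"x": 0, "y": 0, "z": 5, "rx": 0, "ry": 0, "rz": 0, "gripper": 15}, {"x": 0, "y": 0, "z": 0, "rx": 0, "ry": 0, "rz": 0, "gripper": 15}]}}

```text
time_s: 25.5
eef_pos: [0.4324, 0.0275, 0.0994]
tcp_rot: [1.0, -0.013, -0.0, 0.0]
force: [0.2, -0.2, -1.0]
finger_gap: 0.0183
```

Call:
{"api": "servo_tool", "payload": {"steps": [{"x": 0, "y": 0, "z": 5, "rx": 0, "ry": 0, "rz": 0, "gripper": 15}, {"x": 0, "y": 0, "z": 5, "rx": 0, "ry": 0, "rz": 0, "gripper": 15}, {"x": 0, "y": 0, "z": 5, "rx": 0, "ry": 0, "rz": 0, "gripper": 15}, {"x": 0, "y": 0, "z": 4, "rx": 0, "ry": 0, "rz": 0, "gripper": 15}, {"x": 0, "y": 0, "z": 0, "rx": 0, "ry": 0, "rz": 0, "gripper": 15}]}}

```text
time_s: 26.12
eef_pos: [0.4325, 0.0275, 0.0805]
tcp_rot: [1.0, -0.013, -0.0, 0.0]
force: [0.5, -0.4, -1.1]
finger_gap: 0.0181
```

Down now in small steps till the shoulder seats.

Call:
{"api": "servo_tool", "payload": {"steps": [{"x": 0, "y": 0, "z": 1.5, "rx": 0, "ry": 0, "rz": 0, "gripper": 15}, {"x": 0, "y": 0, "z": 1.5, "rx": 0, "ry": 0, "rz": 0, "gripper": 15}, {"x": 0, "y": 0, "z": 0, "rx": 0, "ry": 0, "rz": 0, "gripper": 15}]}}

```text
time_s: 26.5
eef_pos: [0.4327, 0.0276, 0.0779]
tcp_rot: [1.0, -0.013, -0.0, 0.0]
force: [-0.7, -0.3, -1.2]
finger_gap: 0.0183
```

Call:
{"api": "servo_tool", "payload": {"steps": [{"x": 0, "y": 0, "z": 1, "rx": 0, "ry": 0, "rz": 0, "gripper": 15}, {"x": 0, "y": 0, "z": 1, "rx": 0, "ry": 0, "rz": 0, "gripper": 15}, {"x": 0, "y": 0, "z": 0, "rx": 0, "ry": 0, "rz": 0, "gripper": 15}]}}

```text
time_s: 26.88
eef_pos: [0.433, 0.0277, 0.0771]
tcp_rot: [1.0, -0.013, 0.0, 0.0]
force: [-5.3, 0.7, 17.0]
finger_gap: 0.0181
```

Call:
{"api": "servo_tool", "payload": {"steps": [{"x": 0, "y": 0, "z": 0, "rx": 0, "ry": 0, "rz": 0, "gripper": 34}, {"x": 0, "y": 0, "z": 0, "rx": 0, "ry": 0, "rz": 0, "gripper": 34}, {"x": 0, "y": 0, "z": -25, "rx": 0, "ry": 0, "rz": 0, "gripper": 34}, {"x": 0, "y": 0, "z": -40, "rx": 0, "ry": 0, "rz": 0, "gripper": 34}, {"x": 0, "y": 0, "z": -40, "rx": 0, "ry": 0, "rz": 0, "gripper": 34}, {"x": 0, "y": 0, "z": 0, "rx": 0, "ry": 0, "rz": 0, "gripper": 34}]}}

```text
time_s: 27.62
eef_pos: [0.4346, 0.0284, 0.1837]
tcp_rot: [1.0, -0.013, 0.003, -0.001]
force: [0.4, -0.0, -0.8]
finger_gap: 0.034
```

```bash
python3 - <<'E'
from h import *
snap('wrist');c=load('wrist');W=cloud(c);save('wrist','w15.png',s=1.5)
px=c['pixels'].astype(int);m=(px[...,0]>70)&(px[...,1]<50)&(px[...,2]<50)&(abs(W[...,0]-.431)<.02)&(abs(W[...,1]-.028)<.02)
P=W[m];print(len(P),'knob z top',np.percentile(P[:,2],[50,80,95]),P[P[:,2]>.085].mean(0))
M=lambda x,y:np.array([.5402,.025])+np.array([[np.cos(-.028),-np.sin(-.028)],[np.sin(-.028),np.cos(-.028)]])@np.array([x,y])
t=M(-.077,0);print(t);need([*t,.03],-.028)
E
```

```text
476 knob z top [0.09262624 0.09369473 0.09438125] [0.43224381 0.02754476 0.09282492]
[0.46323018 0.02715572]
now [0.4334 0.028  0.1819] yaw -0.0268 shift mm [ 29.5   0.3 152. ] rot [-0.0017 -0.0026  0.0012]
```

View pics/w15.png

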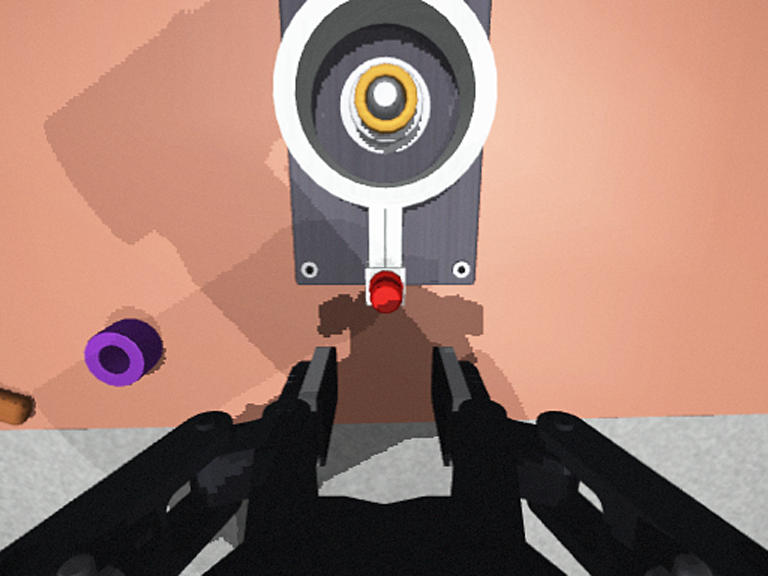

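Call:
{"api": "servo_tool", "payload": {"steps": [{"x": 14, "y": 0, "z": 10, "rx": 0, "ry": 0, "rz": 0, "gripper": 44}, {"x": 13.5, "y": 0.3, "z": 30, "rx": 0, "ry": 0, "rz": 0, "gripper": 44}, {"x": 0, "y": 0, "z": 35, "rx": 0, "ry": 0, "rz": 0, "gripper": 44}, {"x": 0, "y": 0, "z": 0, "rx": 0, "ry": 0, "rz": 0, "gripper": 44}]}}

```text
time_s: 28.18
eef_pos: [0.458, 0.0253, 0.1023]
tcp_rot: [1.0, -0.014, -0.004, 0.002]
force: [0.3, 0.8, 0.3]
finger_gap: 0.0442
```

```bash
python3 - <<'E'
from h import *
need([.4615,.0272,.038],-.028)
snap('wrist');save('wrist','w16.png',s=1.5);need([.4615,.0272,.038],-.028)
E
```

```text
now [0.458  0.0253 0.1023] yaw -0.0276 shift mm [ 3.9 -2.2 64.2] rot [0.0037 0.0075 0.0004]
now [0.4594 0.0258 0.1042] yaw -0.0269 shift mm [ 2.4 -1.6 66.2] rot [0.0026 0.0043 0.0011]
```

View pics/w16.png

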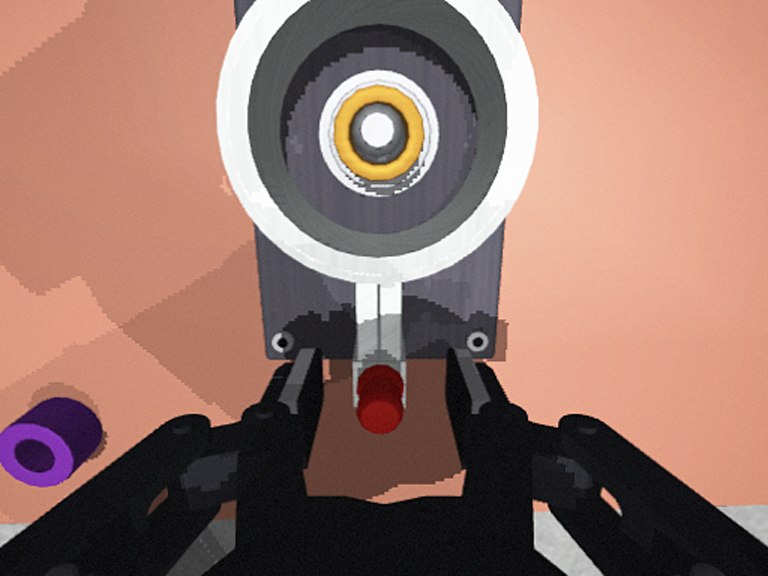

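Call:
{"api": "servo_tool", "payload": {"steps": [{"x": 1, "y": -0.8, "z": 15, "rx": 0, "ry": 0, "rz": 0, "gripper": 44}, {"x": 0, "y": 0, "z": 15, "rx": 0, "ry": 0, "rz": 0, "gripper": 44}, {"x": 0, "y": 0, "z": 0, "rx": 0, "ry": 0, "rz": 0, "gripper": 44}, {"x": 0, "y": 0, "z": 0, "rx": 0, "ry": 0, "rz": 0, "gripper": 44}]}}

```text
time_s: 28.72
eef_pos: [0.462, 0.0276, 0.0769]
tcp_rot: [1.0, -0.013, 0.001, -0.0]
force: [-0.1, 0.5, -0.1]
finger_gap: 0.0439
```

```bash
python3 - <<'E'
from h import *
need([.4615,.0272,.038],-.028)
E
```

```text
now [0.462  0.0276 0.0769] yaw -0.0264 shift mm [-0.5  0.5 38.9] rot [-0.0004 -0.0013  0.0016]
```

Call:
{"api": "servo_tool", "payload": {"steps": [{"x": -0.5, "y": 0.4, "z": 10, "rx": 0, "ry": 0, "rz": 0, "gripper": 44}, {"x": 0, "y": 0, "z": 15, "rx": 0, "ry": 0, "rz": 0, "gripper": 44}, {"x": 0, "y": 0, "z": 12, "rx": 0, "ry": 0, "rz": 0, "gripper": 44}, {"x": 0, "y": 0, "z": 2, "rx": 0, "ry": 0, "rz": 0, "gripper": 44}, {"x": 0, "y": 0, "z": 0, "rx": 0, "ry": 0, "rz": 0, "gripper": 44}]}}

```text
time_s: 29.35
eef_pos: [0.4608, 0.027, 0.0369]
tcp_rot: [1.0, -0.013, -0.0, 0.0]
force: [-0.5, -0.3, -1.2]
finger_gap: 0.0439
```

Call:
{"api": "servo_tool", "payload": {"steps": [{"x": 0, "y": 0, "z": 0, "rx": 0, "ry": 0, "rz": 0, "gripper": 10}, {"x": 0, "y": 0, "z": 0, "rx": 0, "ry": 0, "rz": 0, "gripper": 10}, {"x": 0, "y": 0, "z": 0, "rx": 0, "ry": 0, "rz": 0, "gripper": 10}, {"x": 0, "y": 0, "z": 0, "rx": 0, "ry": 0, "rz": 0, "gripper": 10}, {"x": 0, "y": 0, "z": 0, "rx": 0, "ry": 0, "rz": 0, "gripper": 10}, {"x": 0, "y": 0, "z": 0, "rx": 0, "ry": 0, "rz": 0, "gripper": 10}], "force": 60}}

```text
time_s: 30.1
eef_pos: [0.4611, 0.0275, 0.0374]
tcp_rot: [1.0, -0.013, 0.001, -0.0]
force: [-2.8, 4.5, 4.4]
finger_gap: 0.0186
```

```bash
python3 - <<'E'
from h import *
snap('wrist');save('wrist','w17.png',s=1.5);snap('side');save('side','s17.png',(180,150,340,270),5)
s=env.get_state();print(s['time_s'],s['force'],s['ft_torque'],s['finger_gap'],s['eef_pos'])
E
```

```text
30.2 [-2.78138     4.03243218  5.37043495] [1.57050766 1.0489146  0.08967111] 0.01895960008051149 [0.4610921  0.02751262 0.03742752]
```

View pics/w17.png

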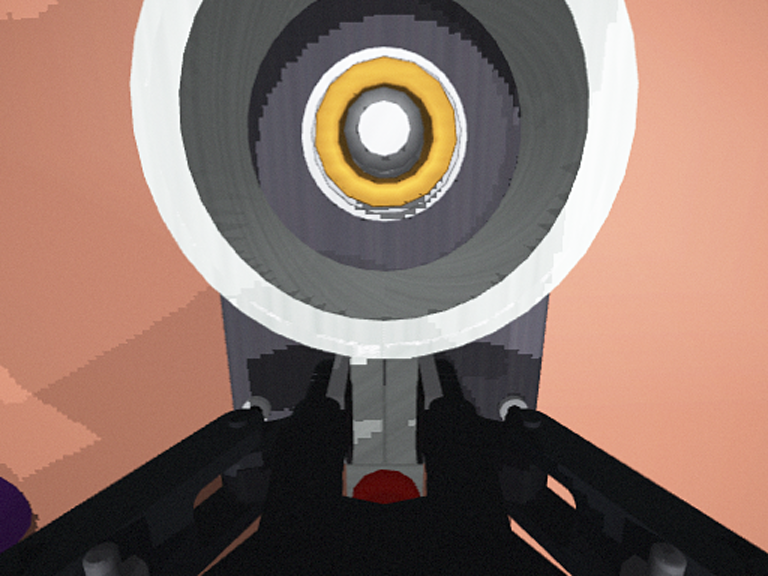

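View pics/s17.png

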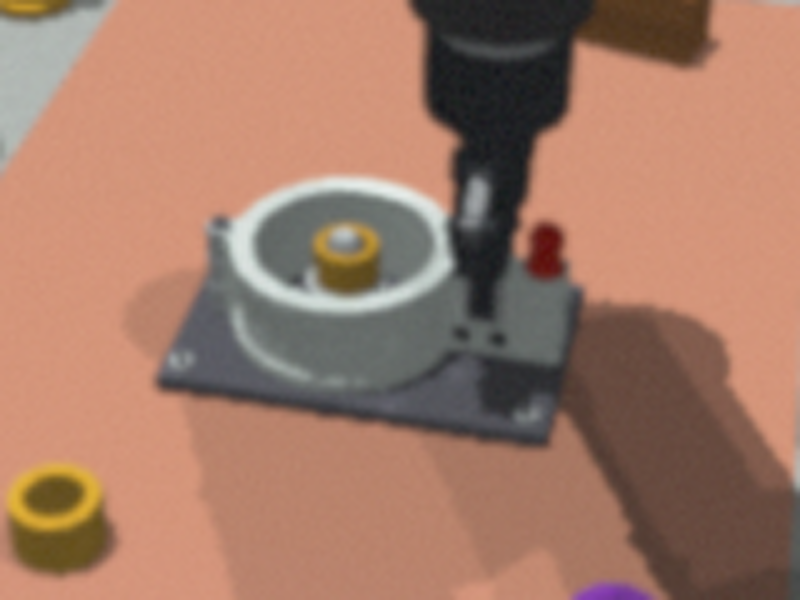

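```bash
python3 - <<'E'
from station import env
print(env.finish_job())
s=env.get_state();print(s['time_s'],s['force'],s['finger_gap'])
E
```

```text
the job is handed in; nothing more can be done
None
the job is handed in; nothing more can be done
```

The mould is ready and handed in at about 30 s, with the gripper still holding the two flanges shut at a 60 N grip setting.

- **Collars:** the wide steel collar went on first and its top measured 42 mm above the bench. The small brass collar followed and its top measured about 67.5 mm, level with the rim, so both are fully home.
- **Swinging half:** I pushed it shut until the stop pushed back with about 15 N. The camera then showed only a thin, even joint line.
- **Pin:** the red-knobbed pin went through the lugs without resistance until its shoulder seated at about 17 N. The knob top measured about 93 mm, as expected with the shoulder on the upper lug.
- **Squeeze:** the gripper reads an 18.6–19.0 mm opening, which fits a closed 20 mm flange pair because it also read about 2 mm low on the collars and the knob. The wrist force is about 7 N. On the side the camera could see, the fingertips are just above the two flange screw holes, so those look clear.

**One oddity:** when I opened the fingers to release the wide collar, they touched something, probably the fixed shell, with about 10 N. I saw no effect, and nothing else on the bench looked disturbed. None of the final checks failed.

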